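Pack the drinks stall's kit carrier

TASK

Pack up the drinks stall's kit: lift every bottle opener off the hook rack and lay it flat in the open red bay of the carrier, and pull every orange-handled muddler out of the wooden block and stand it, handle up, in the carrier's black wells. Last of all, once everything is packed, swing the carrier's yellow-tipped bar over the bay and down until it rests in its catch. Leave the dish brush on its hook, the marker in the block and the other things on the table where they are.

Things in the scene. Friction and masses are not known exactly. Their poses are not given: they have to be found in the camera images.
- carrier: Fixed kit carrier, front (catch) towards the robot. Origin: under the centre of its red bay, on the table; x away from the front, y along its width, z up. Red open bay: inside x -80..80, y -95..95 mm, floor 6 mm up, walls 6 mm thick, rim 50 mm up. Catch at the middle of the front wall: x -96..-86 mm, 70 mm up. Hinge ears at the middle of the far wall: x 86..100 mm, 70 mm up.
- wells (a point): Mouth of the middle well, at x 0, y -149 mm in the carrier's frame, 80 mm up. Black well block beside the bay (a red ledge 50 mm high between): carrier x -86..86, y -173..-125 mm, 80 mm high, with three square wells 38 x 38 mm, 74 mm deep (floors 6 mm up), at carrier x = -52, 0 and 52 mm.
- bar (a joint): Steel retaining bar of the carrier, 197 mm long, 14 mm wide (18 x 13 mm at the yellow tip), hinged on the far wall, axis along the carrier's y. 0 rad: closed, level across the bay in the catch; 1.57: upright; up to 1.95: leaning back. It starts open, leaning back, and sinks by its own weight once tipped forward past upright.
- bar_hinge (a point): The bar's hinge axis: carrier x = 93 mm, y = 0, 60 mm up.
- bar_grip (a point): Point in the bar's yellow tip, 165 mm from the hinge axis and 32 mm short of its end.
- rack: Fixed hook rack. Origin on the table below the rail; hooks point to its -x, rail along y, z up. Base board 12 mm high, x -58..18, y -165..165 mm; posts at y = -150 and 150 mm; rail 12 mm thick at x = 0, centre 160 mm up. The hooks are described at point dip1.
- dip1 (a point): Dip of the first hook, rack x -55, y -120 mm, 150 mm up. Four hooks of 6 mm bar at rack y = -120, -40, 40, 120 mm: each falls gently from the rail to its dip at x = -55 mm (centre line 150 mm up), then turns up to a tip at x = -68 mm (top 166 mm up). A hanging thing must rise about 20 mm to clear the tip, then go to the rack's -x.
- block: Fixed dark wooden block 60 x 200 x 90 mm. Origin: centre of its underside; holes along its y. Three square holes 26 x 26 mm, 82 mm deep, at y = -65, 0, 65 mm.
- opener1: Flat steel bottle opener, blue sleeve, 6 mm thick (own x), 34 mm wide (own y), 118 mm long (own z). Origin: on its middle line at the place to grip, 38 mm below its top, 80 mm above its foot; solid 34 mm wide from 22 mm below to 6 mm above the origin, 28 mm wide further down; above, a 22 x 26 mm eye. Hangs with z up, y along the rack's rail. Absent in some starts.
- opener2: A bottle opener just like opener1. Absent in some starts.
- opener3: A bottle opener just like opener1. Absent in some starts.
- brush: Dish brush with wooden handle and white bristle head, hanging on one of the rack's hooks, 119 mm long, 40 x 30 mm at the head; origin 38 mm below its top. Stays there.
- muddler1: Muddler (drink masher), 200 mm long, standing in the block, leaning a little. Origin: centre of its foot's underside; own z runs to the handle. Black foot 20 mm across and 28 mm high, 12 mm steel rod, orange handle 18 mm across from 113 to 200 mm. Absent in some starts.
- muddler2: A muddler just like muddler1. Absent in some starts.
- marker: White marker with green cap, 16 mm across, 135 mm long, standing in the block; origin at its lower end. Stays there.
- mug: Blue mug, 76 mm across, 85 mm high, standing behind; origin centre of underside. Leave alone.
- bottle: Green glass bottle, 62 mm across, 190 mm high; origin centre of underside. Leave alone.
- tin: Small tin with a paper label, 60 mm across, 60 mm high, between carrier and block near the robot; origin centre of underside. Leave alone.
- cashbox: Red cash box 140 x 190 x 85 mm with a handle; origin centre of underside. Leave alone.
- jar: Amber glass jar, 68 mm across, 100 mm high, red cap; origin centre of underside. Leave alone.
There are look-alikes about, which are no part of the job. Leave any blue or pink look-alike of the muddler1 alone.

How it is judged:
By the outcome, as a careful person would: the job done as asked, in the order asked, and still so for the second after the job is handed in, with the robot touching nothing.
Of opener1, opener2, opener3 only 2 to 3 are there at a start; the rules pass over those that are not, and their reading is None.
Of muddler1, muddler2 only 1 to 2 are there at a start; the rules pass over those that are not, and their reading is None.
At some moment in a run one of opener1, opener2, opener3 may be knocked a few centimetres aside while the robot is not near it.
Once in a run the grip may slacken for a moment while it holds something.
It also fails if it takes over 210 s, if anything falls off the work surface, if the arm or the gripper's body presses on something with over 40 N, if the wrist force passes 120 N, or if a joint passes its speed limit or range.

ROBOT

A 6-joint arm with a two-finger parallel gripper is mounted at the origin on the work surface. World frame = base frame: x ahead of the robot, y to its left, z up, the work surface at z = 0. Lengths are in m, angles in degrees, forces in N, time in s.
With the tool pointing down it reaches from about 0.4 to 0.825 m from the base axis. Payload 7 kg.
Tool frame: the origin (TCP) lies at the very end of the fingers, on their centre line; the grasp point (between the pads) lies 19 mm behind it; x points along the fingers, z is the direction in which the jaws open and shut, and the axes are right-handed (so a half turn about x gives the same grasp; the last joint's range is limited). The gripper opens to 88 mm and grips with 3 to 60 N. Pads are 19 mm wide; open, the fingers measure 130 mm over their backs; the gripper's body (78 mm by 193 mm) begins 47 mm behind the grasp point.
Start: joints at [-58.264, 20.546, 0.682, 0, -70.136, -16.507], TCP at [0.177, -0.651, 0.227] pointing down, gripper open.
Joint ranges: [-176.03, 176.03], [-82.01, 121.73], [-58.28, 71.71], [-173.87, 95.51], [-174.79, -0.11], [-173.66, 173.66]. Speed limits (degrees/s): [136.94, 136.94, 172.46, 180, 180, 180].

INTERFACE

Orientations are given as [roll, pitch, yaw] about the fixed x, y, z axes, in that order (R = Rz(yaw) Ry(pitch) Rx(roll)).
In Python, from plant import sensors, cams, workorder gives the robot as it stands. The module is installed in compiled form; this text tells all that it offers.
- The arm moves only by the shell command python3 -m handwheel 'ROWS' [OPENING] [FORCE]. ROWS is JSON, one flat list of numbers, 4 for each row, row after row: the shift along the tool's x, y, z in cm, then the turn about the tool's x in degrees. A call has exactly 10 rows; each row is the pose to reach, as a shift and turn from the pose commanded when the call began, along the tool's axes at that moment; what a row does not reach only later rows make up. A row lasts 1/8 s, in which the tool goes at most 62.5 mm and 10.7 degrees, less where a joint would pass 70% of its speed; a pose out of reach is approached as far as the arm can. A call with a gripper value outside its range is refused whole. OPENING is the finger opening in cm, from 0 to 8.76, set as the call begins (- or left out, the last holds). The fingers move at their own pace and stop on an object; FORCE is the grip in N (left out, the last holds). Time passes only in rows, so rows that repeat a pose let the fingers close, or fill a call up. It gives the time, the measured TCP pose, the force and the opening at its end, in the units of the state.
- sensors.get_state(): the state, without advancing time (a new reading comes with each control period).
- cams.capture(name): name is "side" or "top"; returns a dict with "image" (400x640x3 uint8, red, green, blue), "fov_y" (degrees; the focal length in pixels is half the picture's height over the tangent of half this angle, whatever the lens; pixels are square), "cx", "cy" (the principal point, pixels), "xyz" and "rotation" of the camera in the world. Camera axes: x right, y down, z forward; pixel columns grow to the right and rows downward; lengths in m; the calibration is good to about 2 mm. A picture is of the moment at which its call begins. There is no depth.
- workorder.close_job(): hands the job in, once; it reports no verdict.
The state is a dict: "time_s": time; "joints": joint angles; "qd": joint speeds; "joint_torque": joint torques, N m; "tcp_pos": TCP position; "eef_rot": TCP orientation; "contact_force": force on the tool from outside, world axes, zero at the start; "moment": the same for the moment, N m; "gripper_width": finger opening in m.
Only numpy, scipy, OpenCV 4.12 (cv2) and the standard library are available. Lean on these libraries where they do the work, as an engineer would, in place of code of your own. Each camera call takes 0.05 s, during which the arm holds its last target.

## Working session

There is one attempt and no reset: what is moved stays moved. The work goes in short steps, Python scripts to look and compute and a shell command to move; the robot and the scene stay as the last step left them, time stands still between calls to the robot, and variables do not carry over. Pictures are saved under pics/ and viewed, and the job is handed in when it is done.

```bash
mkdir -p pics; ls; python3 - <<'E'
from plant import sensors,cams
import cv2
s=sensors.get_state();print(s)
for n in("side","top"):
    c=cams.capture(n);cv2.imwrite(f"pics/{n}0.png",c["image"][:,:,::-1]);print({k:v for k,v in c.items() if k!="image"})
E
```

```text
pics
{'time_s': 0.0, 'joints': array([-5.82650616e+01,  2.05894630e+01,  6.35289470e-01, -1.84573079e-02,
       -7.01366135e+01, -1.65097972e+01]), 'qd': array([ 1.18227605e-02,  6.78959697e-02,  9.59256833e-02, -8.35072297e-02,
        5.79209569e-02, -4.16385207e-05]), 'joint_torque': array([ 2.75812827e-04, -5.82719886e+01,  2.93051594e+01,  6.99706793e+00,
        7.03178113e-03, -9.70552696e-05]), 'tcp_pos': array([ 0.17713786, -0.65084751,  0.2256617 ]), 'eef_rot': array([  5.69122136,  89.90756916, 110.91007748]), 'contact_force': array([ 0.18435885,  0.90450075, -0.67122867]), 'moment': array([ 0.02644301,  0.02454469, -0.04098181]), 'gripper_width': 0.08740410805529174}
{'fov_y': 42.27380684668938, 'cx': 319.3458357373983, 'cy': 198.03034281603578, 'xyz': array([0.37608975, 0.91743027, 0.78470496]), 'rotation': array([-126.00574303,   -1.15689217, -167.44828224])}
{'fov_y': 47.880921426234735, 'cx': 315.8868549214744, 'cy': 204.6299453026543, 'xyz': array([0.30744908, 0.02577157, 1.29538602]), 'rotation': array([-167.85759349,   -0.33873936,  -91.7269056 ])}
```

View pics/side0.png

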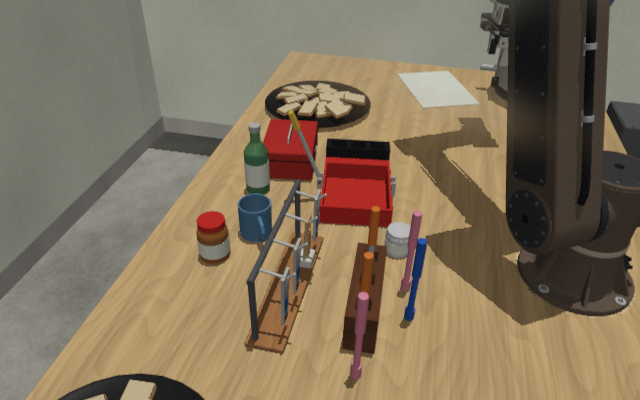

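View pics/top0.png

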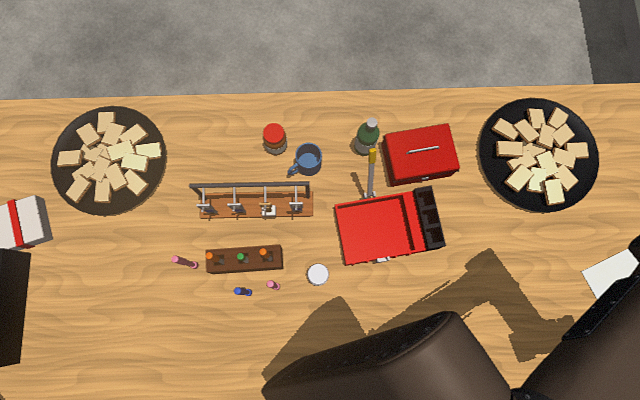

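```bash
cat > h.py <<'E'
import numpy as np,cv2
from scipy.spatial.transform import Rotation as R
from plant import sensors,cams
class Cam:
    def __init__(s,n):
        c=cams.capture(n);s.im=c["image"];s.f=200/np.tan(np.radians(c["fov_y"]/2));s.c=np.array([c["cx"],c["cy"]])
        s.p=np.array(c["xyz"]);s.R=R.from_euler("xyz",c["rotation"],degrees=True).as_matrix()
    def ray(s,u,v):
        d=s.R@np.array([(u-s.c[0])/s.f,(v-s.c[1])/s.f,1]);return s.p,d/np.linalg.norm(d)
    def plane(s,u,v,z):
        p,d=s.ray(u,v);return p+d*(z-p[2])/d[2]
    def pr(s,X):
        q=(np.atleast_2d(X)-s.p)@s.R;return q[:,:2]/q[:,2:]*s.f+s.c
    def crop(s,name,x0,y0,x1,y1,k):
        cv2.imwrite("pics/"+name,cv2.resize(s.im[y0:y1,x0:x1,::-1],None,fx=k,fy=k,interpolation=cv2.INTER_CUBIC))
def tri(a,b):
    (p,d),(q,e)=a,b
    t=np.linalg.lstsq(np.c_[d,-e],q-p,rcond=None)[0];x,y=p+d*t[0],q+e*t[1]
    return (x+y)/2,np.linalg.norm(x-y)
E
python3 - <<'E'
from h import *
s=Cam("side");t=Cam("top")
s.crop("s1.png",230,100,430,300+80,2); s.crop("s1.png",230,180,430,380,3)
s.crop("s2.png",260,100,420,240,4.5); t.crop("t1.png",160,170,320,300,5); t.crop("t2.png",320,110,460,280,3.5)
E
```

```text
(no output)
```

View pics/s1.png

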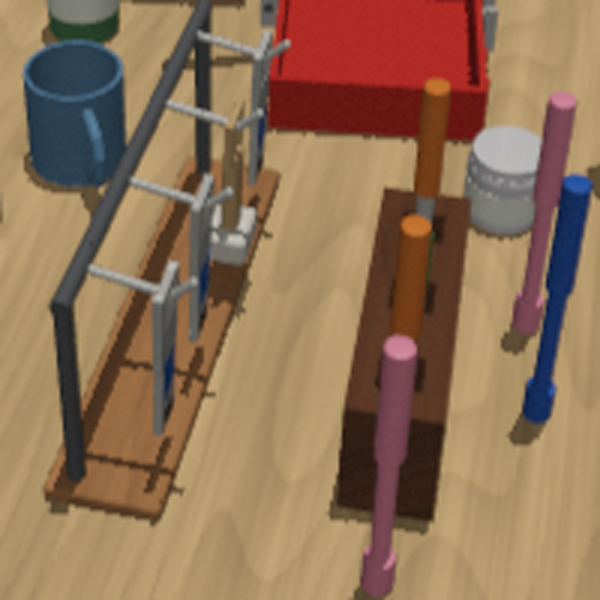

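View pics/s2.png

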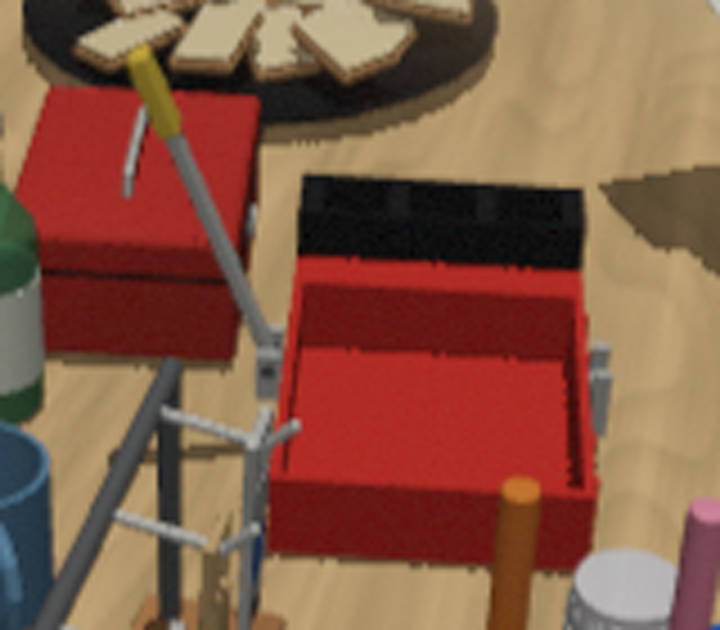

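View pics/t1.png

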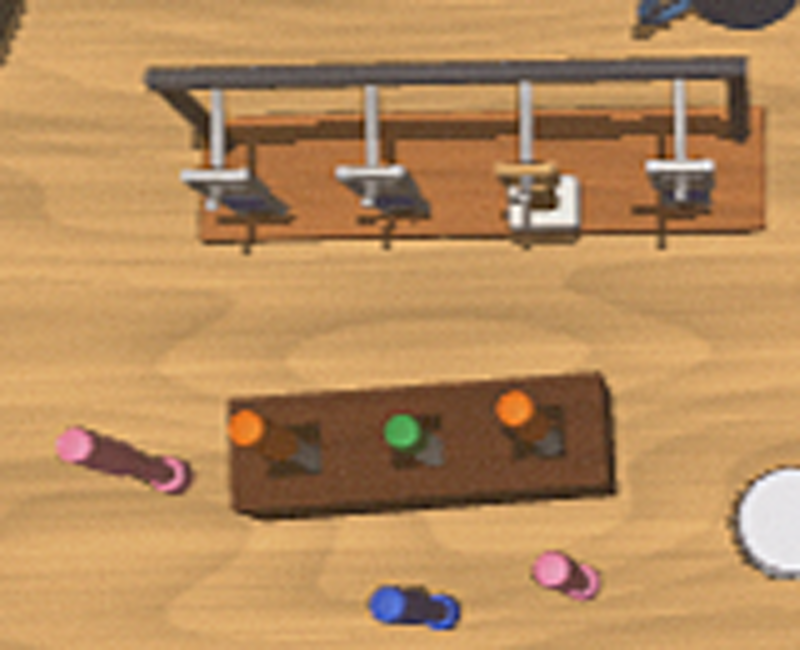

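View pics/t2.png

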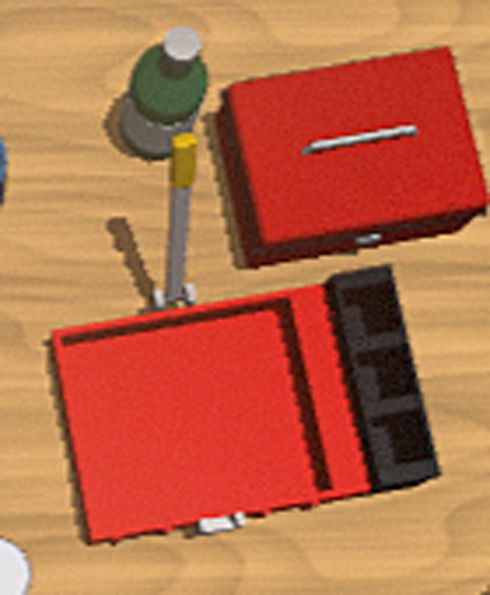

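```bash
cat > fit.py <<'E'
from h import *
from scipy.optimize import least_squares
def fit(name,pts,x0):
    def f(p,full=False):
        c,s=np.cos(p[2]),np.sin(p[2]);M=np.array([[c,-s,0],[s,c,0],[0,0,1]]);r=[]
        for cam,X,uv in pts: r.append(cam.pr(M@(np.array(X)/1000)+[p[0],p[1],0])[0]-uv)
        return np.array(r).ravel() if not full else np.array(r)
    o=least_squares(f,x0,loss="soft_l1")
    print(name,np.round(o.x[:2],4),"yaw",round(np.degrees(o.x[2]),2));print(np.round(f(o.x,True),1).tolist());return o.x
E
python3 - <<'E'
from fit import *
s=Cam("side");t=Cam("top")
T=lambda X,u,v,k,o:(t,X,np.array([u,v])/k+o)
S=lambda X,u,v,k,o:(s,X,np.array([u,v])/k+o)
t2=(3.5,np.array([320,110.]));t1=(5,np.array([160,170.]));s2=(4.5,np.array([260,100.]));s1=(3,np.array([230,180.]))
fit("carrier",[T((86,-125,80),328,278,*t2),T((86,-173,80),391,265,*t2),T((-86,-173,80),439,472,*t2),T((-86,-125,80),375,488,*t2),T((86,101,50),50,338,*t2),T((-86,101,50),92,537,*t2),
S((86,101,50),272,487,*s2),S((-86,101,50),597,490,*s2),S((86,-173,80),304,176,*s2),S((-86,-173,80),584,187,*s2)],[.45,-.2,0])
fit("block",[T((30,100,90),230,400,*t1),T((30,-100,90),602,373,*t1),T((-30,-100,90),612,490,*t1),T((-30,100,90),240,512,*t1),
S((30,-100,90),385,190,*s1),S((-30,-100,90),468,200,*s1),S((30,100,90),347,410,*s1),S((-30,100,90),443,413,*s1)],[.45,.2,0])
fit("rack",[T((-58,165,12),200,242,*t1),T((-58,-165,12),765,230,*t1),T((18,-165,12),763,107,*t1),S((-58,165,0),160,515,*s1),S((-58,-165,12),280,172,*s1)]+
[S((-68,y,164),u,v,*s1) for y,u,v in((120,195,285),(40,228,190),(-40,262,115),(-120,289,43))]+[T((-68,y,164),u,v,*t1) for y,u,v in((120,212,208),(40,369,204),(-120,683,198))],[.6,.2,0])
E
```

```text
carrier [ 0.5022 -0.1533] yaw 8.68
[[0.3, -0.7], [-0.9, -0.0], [0.2, 1.3], [1.2, -0.1], [-0.4, -1.4], [-0.6, 1.9], [-0.2, -1.8], [0.6, 1.7], [-0.5, -0.9], [-0.2, -0.1]]
block [0.4257 0.2077] yaw 2.53
[[-0.2, -0.1], [0.1, -0.2], [-0.6, -1.2], [-1.7, 0.0], [-0.2, -2.0], [1.4, -1.6], [-0.6, -1.7], [1.8, 2.4]]
rack [0.6087 0.1826] yaw -0.75
[[-0.8, -0.2], [0.3, 0.4], [0.3, -0.5], [0.4, 2.9], [1.0, -1.4], [-0.0, -1.6], [0.7, 0.1], [-0.3, -1.2], [-0.3, -0.4], [-0.4, -0.6], [-0.5, -0.3], [-0.8, -0.1]]
```

```bash
cat > ov.py <<'E'
from h import *
P=dict(C=(.5022,-.1533,8.68),B=(.4257,.2077,2.53),K=(.6087,.1826,-.75))
def W(n,X):
    x,y,a=P[n];return (np.atleast_2d(X)/1000.)@R.from_euler("z",a,degrees=True).as_matrix().T+[x,y,0]
def box(x0,x1,y0,y1,z): return [(x0,y0,z),(x1,y0,z),(x1,y1,z),(x0,y1,z)]
loops=[("C",box(-86,86,-173,-125,80)),("C",box(-80,80,-95,95,50)),("C",box(-80,80,-95,95,6))]+[("C",box(x-19,x+19,-168,-130,80)) for x in(-52,0,52)]+\
[("B",box(-30,30,-100,100,90))]+[("B",box(-13,13,y-13,y+13,90)) for y in(-65,0,65)]+[("K",box(-58,18,-165,165,12))]+[("K",[(0,y,160),(-55,y,150),(-68,y,164),(-55,y,150)]) for y in(-120,-40,40,120)]
def draw(cam,name,x0,y0,x1,y1,k,extra=[]):
    im=cv2.resize(cam.im[y0:y1,x0:x1,::-1],None,fx=k,fy=k,interpolation=cv2.INTER_CUBIC)
    for n,l in loops:
        q=(cam.pr(W(n,l))-[x0,y0])*k+k/2
        cv2.polylines(im,[np.int32(q)],True,(255,255,0),1,cv2.LINE_AA)
    for X in extra:
        q=(cam.pr(X)[0]-[x0,y0])*k+k/2;cv2.circle(im,tuple(np.int32(q).tolist()),4,(255,0,255),1)
    cv2.imwrite("pics/"+name,im)
if __name__=="__main__":
    s=Cam("side");t=Cam("top")
    draw(t,"o1.png",180,130,460,300,2.85);draw(s,"o2.png",240,120,440,360,2.5)
E
python3 ov.py
```

```text
(no output)
```

View pics/o1.png

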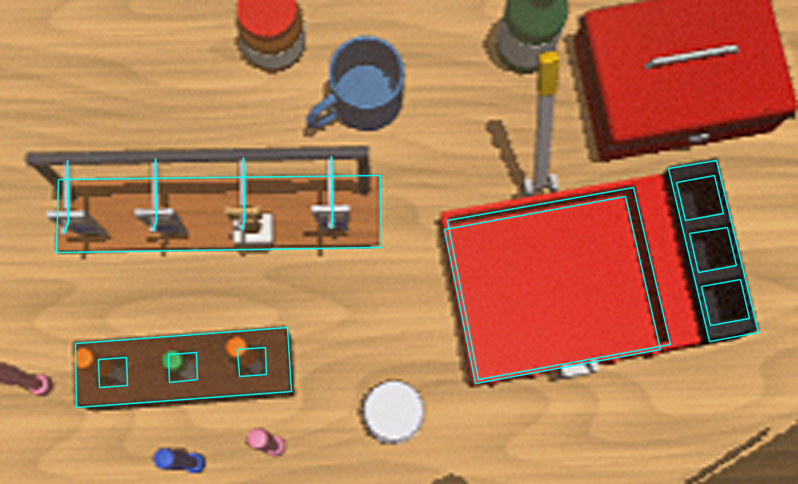

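View pics/o2.png

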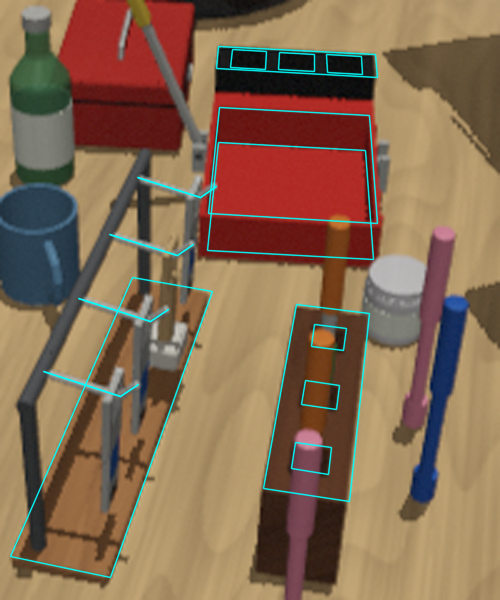

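```bash
cat > mv.py <<'E'
from h import *
import sys
from ov import W,P
def go(pos,jaw):  # world tcp target, jaw direction yaw deg (world)
    s=sensors.get_state();M=R.from_euler("xyz",s["eef_rot"],degrees=True).as_matrix()
    d=M.T@(np.array(pos)-s["tcp_pos"])*100
    z=M[:,2];cur=np.degrees(np.arctan2(z[1],z[0]))
    # tool x down: +turn about tool x lowers yaw
    t=-((jaw-cur+90)%180-90)
    print("t",round(s["time_s"],2),"tcp",np.round(s["tcp_pos"],4),"xaxis",np.round(M[:,0],3),"jawyaw",round(cur,1),"w",round(s["gripper_width"]*100,2))
    print("target",np.round(pos,4),"shift cm",np.round(d,2),"turn",round(t,1),"F",np.round(s["contact_force"],1))
def frame(n,xyz,jaw_rel):
    go(W(n,xyz)[0],P[n][2]+jaw_rel)
if __name__=="__main__":
    a=sys.argv; v=[float(q) for q in a[2:]]
    if a[1]=="w": go(np.array(v[:3])/1000,v[3])
    else: frame(a[1],v[:3],v[3])
E
python3 - <<'E'
from ov import *
s=Cam("side");t=Cam("top")
def T(u,v):return t.ray(u/5+160,v/5+170)
def S(u,v):return s.ray(u/3+230,v/3+180)
for n,a,b in(("mL top",(245,427),(416,226)),("mR top",(515,408),(437,88)),("pinkL",(75,445),(400,348)),("pinkR",(552,570),(562,101)),("blue",(388,605),(576,185))):
    print(n,tri(T(*a),S(*b)))
print("holes",W("B",[(0,65,90),(0,-65,90)]))
print("dips",W("K",[(-55,y,150) for y in(-120,-40,40,120)]))
g=W("C",[(93-165*np.cos(1.95),0,60+165*np.sin(1.95))]);print("bargrip",g)
# yellow tip end: top crop (183,138)->  side (138,50)
print("bar end",tri(t.ray(183/3.5+320,138/3.5+110),s.ray(138/4.5+260,52/4.5+100)),W("C",[(93-197*np.cos(1.95),0,60+197*np.sin(1.95))]))
print("bottle top",t.plane(182/3.5+320,40/3.5+110,.19))
E
python3 mv.py K -125 120 300 90
```

```text
mL top (array([0.42370265, 0.27394684, 0.20504693]), np.float64(0.0003747646362889635))
mR top (array([0.429122  , 0.14381866, 0.20387865]), np.float64(0.00047084731726966983))
pinkL (array([0.41880464, 0.35816236, 0.19633986]), np.float64(0.0005697135914601127))
pinkR (array([0.35184832, 0.12734788, 0.1957425 ]), np.float64(0.00012743198914233069))
blue (array([0.33807238, 0.20601016, 0.19548298]), np.float64(0.0009244653958029756))
holes [[0.42283074 0.27263664 0.09      ]
 [0.42856926 0.14276336 0.09      ]]
dips [[0.55213396 0.06333021 0.15      ]
 [0.55318113 0.14332335 0.15      ]
 [0.5542283  0.2233165  0.15      ]
 [0.55527546 0.30330965 0.15      ]]
bargrip [[ 0.6545151  -0.13004692  0.21327835]]
bar end (array([ 0.66723462, -0.13011868,  0.2421832 ]), np.float64(0.002414482536758392)) [[ 0.66622522 -0.12825921  0.24300506]]
bottle top [ 0.76327549 -0.14137056  0.19      ]
t 0.5 tcp [ 0.1773 -0.6513  0.2265] xaxis [-0.  0. -1.] jawyaw 105.2 w 8.76
target [0.4853 0.3042 0.3   ] shift cm [ -7.34 -54.81  84.1 ] turn 16.0 F [-0.1  0.3  0.3]
```

```bash
python3 mv.py w 420 -450 310 89.25; python3 mv.py w 500 -170 320 89.25
```

```text
t 0.5 tcp [ 0.1773 -0.6513  0.2265] xaxis [-0.  0. -1.] jawyaw 105.2 w 8.76
target [ 0.42 -0.45  0.31] shift cm [ -8.35 -28.71  13.05] turn 16.0 F [-0.1  0.3  0.3]
t 0.5 tcp [ 0.1773 -0.6513  0.2265] xaxis [-0.  0. -1.] jawyaw 105.2 w 8.76
target [ 0.5  -0.17  0.32] shift cm [ -9.34 -43.78  37.96] turn 16.0 F [-0.1  0.3  0.3]
```

```bash
python3 -m handwheel '[-1.7,-5.7,2.6,0, -3.4,-11.5,5.2,2, -5,-17.2,7.8,4, -6.7,-23,10.4,6, -8.4,-28.7,13,8, -8.6,-31.7,18,10, -8.8,-34.7,23,12, -9,-37.7,28,14, -9.2,-40.7,33,16, -9.3,-43.7,38,16]' 4.8 40; python3 mv.py K -115 120 300 90
```

```text
time_s: 1.75
tcp_pos: [0.4994, -0.1679, 0.3201]
eef_rot: [-89.0, 89.9, 0.3]
contact_force: [1.4, -0.1, 1.3]
gripper_width: 0.0479
t 1.75 tcp [ 0.4994 -0.1679  0.3201] xaxis [ 0.001  0.    -1.   ] jawyaw 89.2 w 4.79
target [0.4953 0.3041 0.3   ] shift cm [ 2.01  1.06 47.19] turn -0.0 F [ 1.4 -0.1  1.3]
```

```bash
python3 -m handwheel '[0,0.1,6,0, 0,0.1,12,0, 0,-1,18,0, 0,-2,24,0, 0,-3,30,0, 0,-4,36,0, 0,-5,42,0, 0,-5,47,0, 0,-5,47,0, 0,-5,47,0]'; python3 - <<'E'
from ov import *
t=Cam("top")
for u,v in((216,176),(370,173),(682,166)): print(t.plane(u/5+160,v/5+170,.159)) 
s=Cam("side");s.crop("s3.png",250,130,350,340,2.8);t.crop("t3.png",160,130,320,260,5)
E
python3 mv.py K -55 120 180 90
```

```text
time_s: 3.0
tcp_pos: [0.5553, 0.2995, 0.3194]
eef_rot: [146.1, 90.0, -124.6]
contact_force: [0.0, 0.2, 0.3]
gripper_width: 0.0482
[0.55851689 0.30188335 0.159     ]
[0.55781135 0.22267818 0.159     ]
[0.55686607 0.06186025 0.159     ]
t 3.1 tcp [0.5555 0.2986 0.3199] xaxis [ 0.  0. -1.] jawyaw 89.2 w 4.79
target [0.5553 0.3033 0.18  ] shift cm [13.99  0.03  0.47] turn -0.1 F [0.7 0.2 0.3]
```

View pics/s3.png

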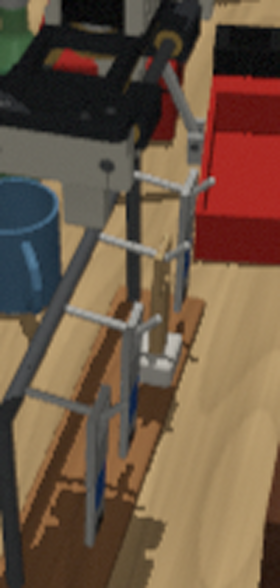

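View pics/t3.png

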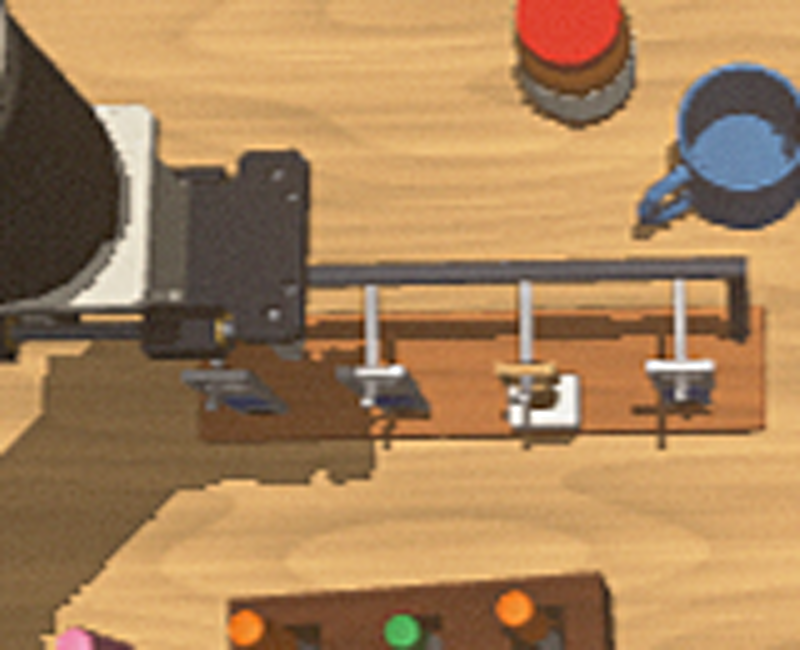

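```bash
python3 -m handwheel '[4,0,0.4,0, 8,0,0.4,0, 12,0,0.4,0, 14,0,0.4,0, 16,0,0.4,0, 18,0,0.4,0, 20,0,0.4,0, 21.5,0,0.4,0, 21.5,0,0.4,0, 21.5,0,0.4,0]'; python3 - <<'E'
from ov import *
Cam("side").crop("s4.png",240,180,360,340,4.5)
E
```

```text
time_s: 4.35
tcp_pos: [0.556, 0.3035, 0.1055]
eef_rot: [-56.3, 89.9, 33.0]
contact_force: [0.6, -0.4, 0.1]
gripper_width: 0.0477
```

View pics/s4.png

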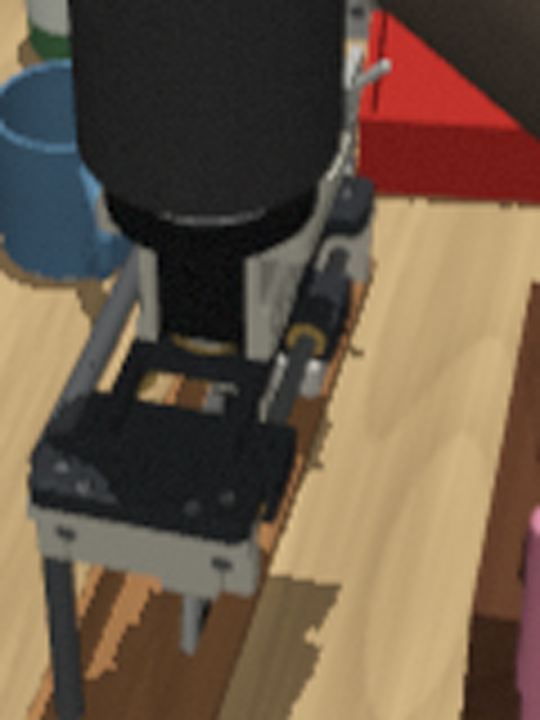

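No contact. Close and then lift off the hook.

```bash
python3 -m handwheel '[0,0,0,0, 0,0,0,0, 0,0,0,0, 0,0,0,0, 0,0,0,0, 0,0,0,0, 0,0,0,0, 0,0,0,0, -0.5,0,0,0, -1,0,0,0]' 2.5 40
```

```text
time_s: 5.65
tcp_pos: [0.5552, 0.3032, 0.1145]
eef_rot: [129.3, 89.9, -141.5]
contact_force: [-0.1, -0.3, -0.6]
gripper_width: 0.034
```

```bash
python3 -m handwheel '[-0.4,0,0,0, -0.8,0,0,0, -0.8,0.6,0,0, -1,1.2,0,0, -1.1,1.8,0,0, -1.1,2.6,0,0, -1.1,4,0,0, -1.1,6,0,0, -5,8,0,0, -10,8,0,0]'; python3 - <<'E'
from ov import *
s=Cam("side");s.crop("s5.png",220,120,420,320,3);t=Cam("top");t.crop("t5.png",160,130,320,260,5)
E
python3 mv.py K -140 120 320 90;python3 mv.py C -58 45 250 90
```

```text
time_s: 6.9
tcp_pos: [0.4731, 0.3038, 0.2147]
eef_rot: [133.6, 89.8, -137.1]
contact_force: [0.7, 0.9, 0.1]
gripper_width: 0.0337
t 7.0 tcp [0.4769 0.3066 0.2208] xaxis [ 0.007  0.007 -1.   ] jawyaw 89.3 w 3.39
target [0.4703 0.3044 0.32  ] shift cm [-9.93  0.59 -0.16] turn 0.1 F [ 0.5  0.6 -0.8]
t 7.0 tcp [0.4769 0.3066 0.2208] xaxis [ 0.007  0.007 -1.   ] jawyaw 89.3 w 3.39
target [ 0.4381 -0.1176  0.25  ] shift cm [ -3.23   3.37 -42.43] turn -9.3 F [ 0.5  0.6 -0.8]
```

View pics/s5.png

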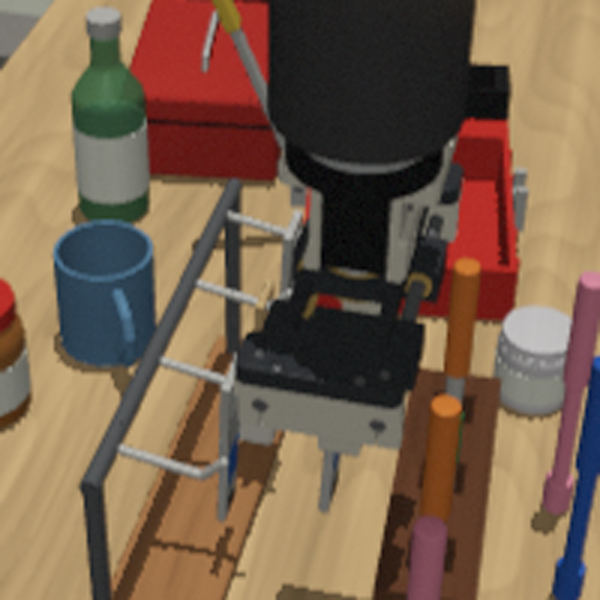

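```bash
python3 -m handwheel '[-5,0,0,0, -9,0,-1,0, -9,0,-7,0, -9,0.5,-13,-2, -9,1,-19,-4, -9,1.5,-25,-6, -9,2,-31,-8, -9,2.5,-37,-9, -9,3.2,-42.2,-9.4, -9,3.2,-42.2,-9.4]'; python3 mv.py C -58 45 120 90
```

```text
time_s: 8.25
tcp_pos: [0.4364, -0.1195, 0.3044]
eef_rot: [-121.7, 90.0, -23.3]
contact_force: [-0.2, 0.6, -1.4]
gripper_width: 0.0333
t 8.25 tcp [ 0.4364 -0.1195  0.3044] xaxis [ 0. -0. -1.] jawyaw 98.4 w 3.33
target [ 0.4381 -0.1176  0.12  ] shift cm [18.44 -0.19  0.17] turn -0.3 F [-0.2  0.6 -1.4]
```

```bash
python3 -m handwheel '[5,-0.1,0.2,0, 10,-0.1,0.2,0, 15,-0.1,0.2,0, 18,-0.1,0.2,0, 20,-0.1,0.2,0, 21.5,-0.1,0.2,0, 22.3,-0.1,0.2,0, 22.8,-0.1,0.2,0, 23.3,-0.1,0.2,0, 23.3,-0.1,0.2,0]'; python3 mv.py C -58 45 72 90;  python3 - <<'E'
from ov import *
s=Cam("side");s.crop("s6.png",280,100,440,240,4.5)
E
```

```text
time_s: 9.5
tcp_pos: [0.4385, -0.1148, 0.0715]
eef_rot: [70.3, 90.0, 168.9]
contact_force: [-0.1, 0.6, -0.5]
gripper_width: 0.0337
t 9.5 tcp [ 0.4385 -0.1148  0.0715] xaxis [-0.  0. -1.] jawyaw 98.6 w 3.37
target [ 0.4381 -0.1176  0.072 ] shift cm [-0.05  0.08 -0.26] turn -0.1 F [-0.1  0.6 -0.5]
```

View pics/s6.png

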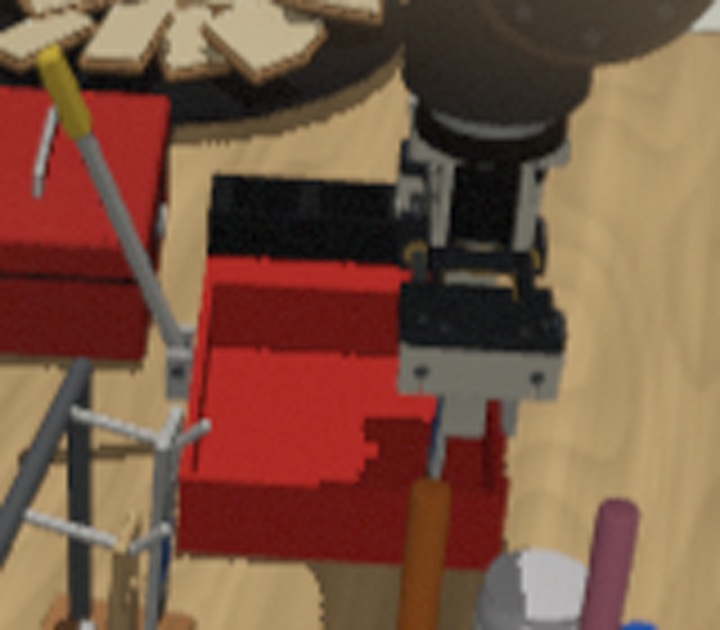

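```bash
python3 -m handwheel '[0,0,0,0, 0.2,0,0,0, 0.3,-0.5,0,0, 0.4,-1,0,0, 0.5,-1.5,0,0, 0.6,-2,0,0, 0.75,-2.5,0,0, 0.9,-3,0,0, 1.05,-3.3,0,0, 1.05,-3.3,0,0]' 2.5 3; python3 - <<'E'
from ov import *
s=Cam("side");s.crop("s7.png",280,100,440,240,4.5)
E
```

```text
time_s: 10.8
tcp_pos: [0.4716, -0.1099, 0.061]
eef_rot: [-96.3, 90.0, 2.3]
contact_force: [1.1, 0.4, 1.5]
gripper_width: 0.034
```

View pics/s7.png

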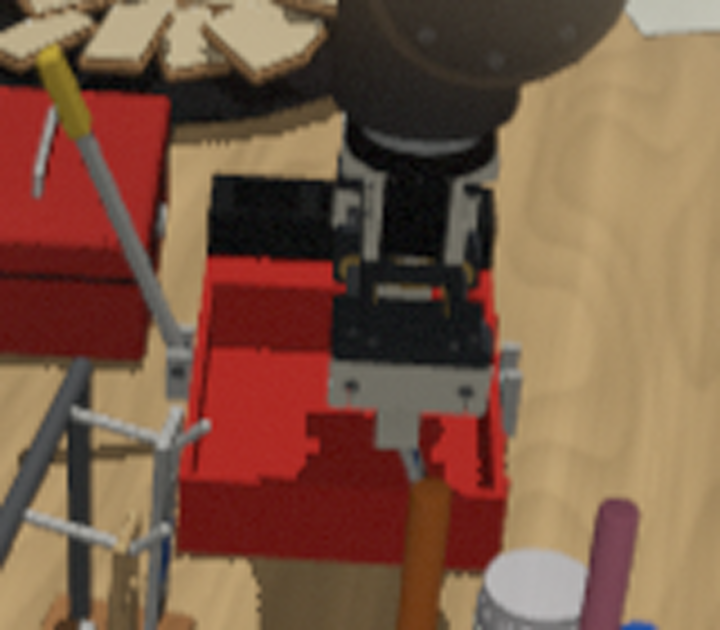

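```bash
python3 -m handwheel '[0.25,-0.5,0,0, 0.55,-1,0,0, 0.85,-1.5,0,0, 1.2,-2,0,0, 1.6,-2.5,0,0, 2,-3,0,0, 2.5,-3.5,0,0, 3,-3.9,0,0, 3,-3.9,0,0, 3,-3.9,0,0]'; python3 - <<'E'
from ov import *
s=Cam("side");s.crop("s8.png",280,100,440,240,4.5)
E
```

```text
time_s: 12.1
tcp_pos: [0.5096, -0.1041, 0.031]
eef_rot: [82.2, 90.0, -179.1]
contact_force: [-0.6, 0.0, -0.9]
gripper_width: 0.0341
```

View pics/s8.png

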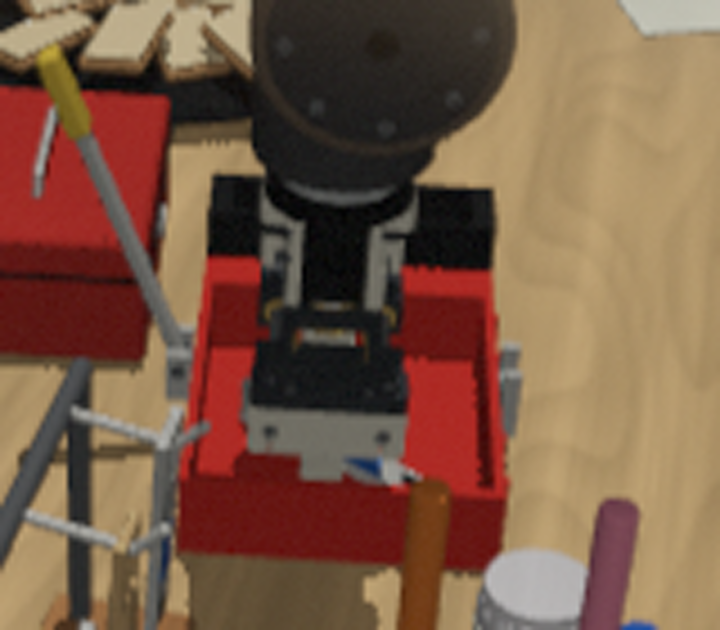

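```bash
python3 -m handwheel '[0,0,0,0, 0,0,0,0, 0,0,0,0, -1,0,0,0, -3,0,0,0, -7,0,0,0, -12,0,0,0, -18,0,0,0, -24,0,0,0, -28,0,0,0]' 4.2 40; python3 mv.py K -55 40 310 90; python3 - <<'E'
from ov import *
t=Cam("top");s=Cam("side");s.crop("s9.png",260,100,420,240,4.5);t.crop("t9.png",180,130,460,300,2.8)
E
```

```text
time_s: 13.4
tcp_pos: [0.5099, -0.1043, 0.3153]
eef_rot: [-96.3, 89.8, 2.4]
contact_force: [0.4, 0.2, -1.1]
gripper_width: 0.0418
t 13.4 tcp [ 0.5099 -0.1043  0.3153] xaxis [ 0.004  0.    -1.   ] jawyaw 98.6 w 4.18
target [0.5542 0.2233 0.31  ] shift cm [ 0.55 -9.3  31.72] turn 9.4 F [ 0.4  0.2 -1.1]
```

View pics/s9.png

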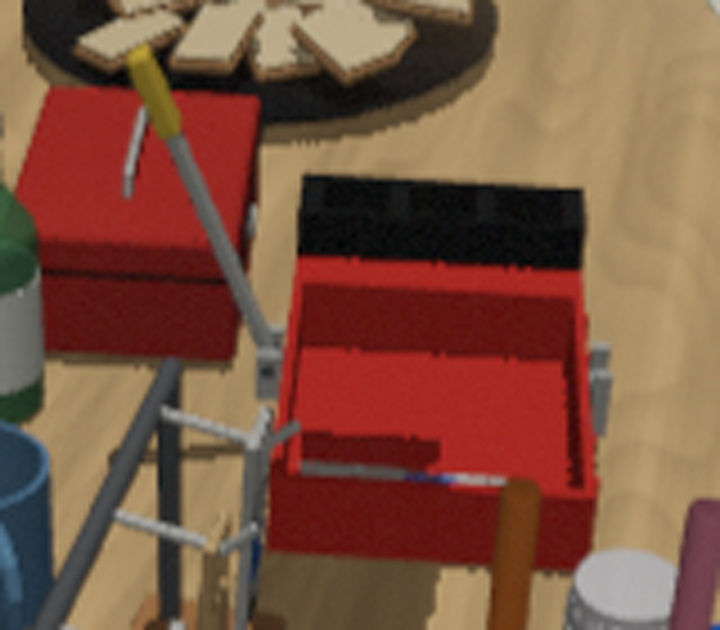

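View pics/t9.png

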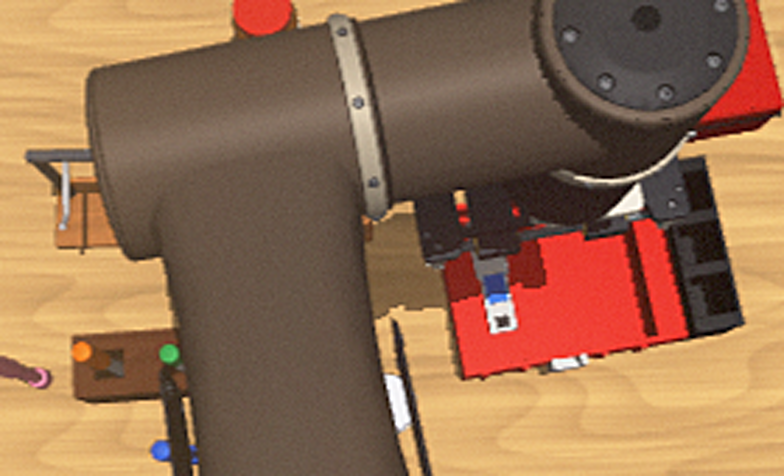

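```bash
python3 -m handwheel '[0,-1.5,5.5,2, 0,-3,11,4, 0,-5,17,6, 0,-7,23,8, 0,-9.3,29,9.4, 0.5,-9.4,31.6,9.4, 5,-9.4,31.6,9.4, 10,-9.4,31.6,9.4, 10,-9.4,31.6,9.4, 10,-9.4,31.6,9.4]' 4.8 40;  python3 mv.py K -54 40 104 90;python3 - <<'E'
from ov import *
s=Cam("side");s.crop("s10.png",230,140,370,340,3);t=Cam("top");t.crop("t10.png",160,130,320,260,4)
E
```

```text
time_s: 14.75
tcp_pos: [0.5562, 0.2226, 0.2131]
eef_rot: [-79.4, 89.9, 9.8]
contact_force: [0.4, -0.2, -0.0]
gripper_width: 0.0481
t 14.75 tcp [0.5562 0.2226 0.2131] xaxis [ 0.002  0.    -1.   ] jawyaw 89.2 w 4.81
target [0.5552 0.2233 0.104 ] shift cm [10.91  0.12  0.06] turn -0.0 F [ 0.4 -0.2 -0. ]
```

View pics/s10.png

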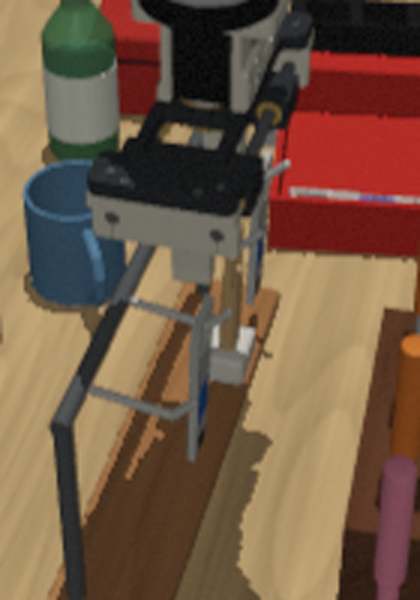

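View pics/t10.png

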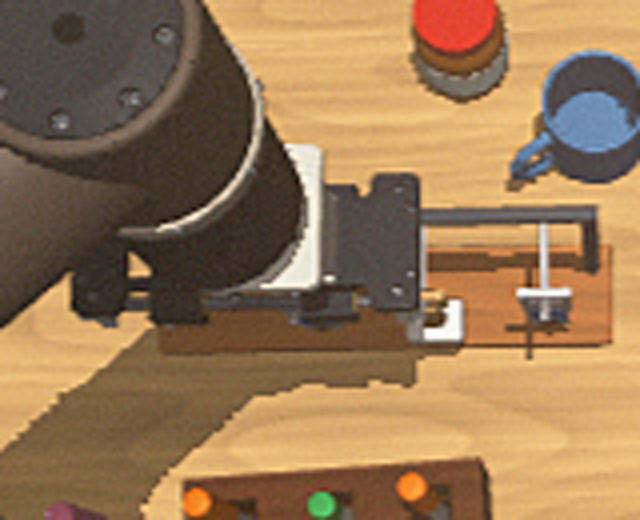

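```bash
python3 -m handwheel '[4,0.1,0,0, 6,0.1,0,0, 8,0.1,0,0, 9.5,0.1,0,0, 10.8,0.1,0,0, 10.8,0.1,0,0, 10.8,0.1,0,0, 10.8,0.1,0,0, 10.8,0.1,0,0, 10.8,0.1,0,0]' && python3 -m handwheel '[0,0,0,0, 0,0,0,0, 0,0,0,0, 0,0,0,0, 0,0,0,0, 0,0,0,0, 0,0,0,0, -0.5,0,0,0, -1,0,0,0, -1,0,0,0]' 2.5 40; python3 mv.py K -54 40 121 90
```

```text
time_s: 16.1
tcp_pos: [0.5543, 0.2225, 0.1033]
eef_rot: [-49.8, 90.0, 39.4]
contact_force: [-0.2, -0.8, -0.7]
gripper_width: 0.0481
time_s: 17.35
tcp_pos: [0.5546, 0.2227, 0.1138]
eef_rot: [-51.8, 89.9, 37.4]
contact_force: [0.6, 1.0, -1.3]
gripper_width: 0.0337
t 17.35 tcp [0.5546 0.2227 0.1138] xaxis [ 0.001  0.001 -1.   ] jawyaw 89.2 w 3.37
target [0.5552 0.2233 0.121 ] shift cm [-0.72 -0.07  0.06] turn -0.0 F [ 0.6  1.  -1.3]
```

```bash
python3 -m handwheel '[-0.4,0,0,0, -0.7,0,0,0, -0.8,0.6,0,0, -1,1.2,0,0, -1.1,1.8,0,0, -1.1,2.6,0,0, -1.1,4,0,0, -1.1,6,0,0, -6,8,0,0, -12,8,0,0]';python3 mv.py C -58 -5 310 90; python3 - <<'E'
from ov import *
s=Cam("side");s.crop("s11.png",220,120,420,320,3)
E
```

```text
time_s: 18.6
tcp_pos: [0.4717, 0.2227, 0.2335]
eef_rot: [127.5, 89.8, -143.2]
contact_force: [1.2, 1.6, -0.4]
gripper_width: 0.0337
t 18.6 tcp [0.4717 0.2227 0.2335] xaxis [-0.002 -0.002 -1.   ] jawyaw 89.3 w 3.37
target [ 0.4456 -0.167   0.31  ] shift cm [ -7.58   2.14 -39.02] turn -9.4 F [ 1.2  1.6 -0.4]
```

View pics/s11.png

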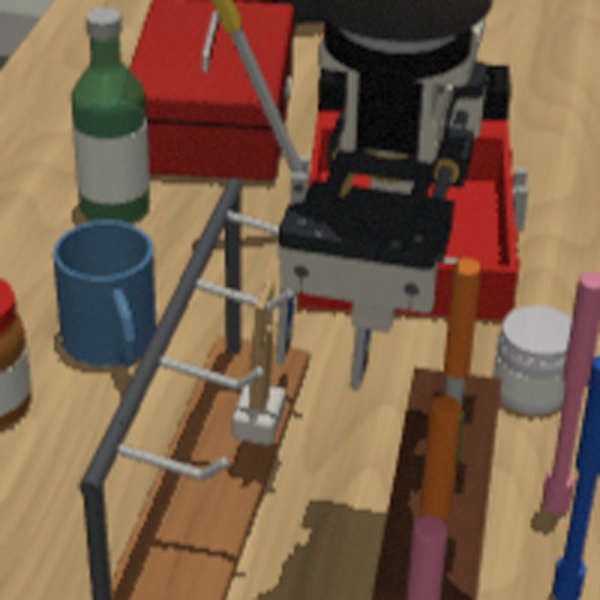

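```bash
python3 -m handwheel '[-5,0,0,0, -7.6,0,-4,0, -7.6,0,-10,0, -7.6,0.5,-16,-2, -7.6,1,-22,-4, -7.6,1.5,-28,-6, -7.6,2.1,-34,-8, -7.6,2.1,-39,-9.4, -4,2.1,-39,-9.4, 0,2.1,-39,-9.4]'; python3 mv.py C -58 -5 72 90
```

```text
time_s: 19.9
tcp_pos: [0.4474, -0.1667, 0.2325]
eef_rot: [-90.6, 89.9, 7.9]
contact_force: [0.1, -0.0, -1.0]
gripper_width: 0.0336
t 19.9 tcp [ 0.4474 -0.1667  0.2325] xaxis [ 0.002  0.    -1.   ] jawyaw 98.5 w 3.36
target [ 0.4456 -0.167   0.072 ] shift cm [16.05  0.21  0.  ] turn -0.2 F [ 0.1 -0.  -1. ]
```

```bash
python3 -m handwheel '[5,0.2,0,0, 9,0.2,0,0, 12,0.2,0,0, 14,0.2,0,0, 15,0.2,0,0, 15.5,0.2,0,0, 16,0.2,0,0, 16.2,0.2,0,0, 16.2,0.2,0,0, 16.2,0.2,0,0]' && python3 -m handwheel '[0,0,0,0, 0.2,0,0,0, 0.3,-0.5,0,0, 0.4,-1,0,0, 0.5,-1.5,0,0, 0.6,-2,0,0, 0.75,-2.5,0,0, 0.9,-3,0,0, 1.05,-3.3,0,0, 1.05,-3.3,0,0]' 2.5 3; python3 - <<'E'
from ov import *
s=Cam("side");s.crop("s12.png",280,100,440,240,4.5)
E
```

```text
time_s: 21.15
tcp_pos: [0.4462, -0.1665, 0.0713]
eef_rot: [-102.5, 90.0, -3.9]
contact_force: [-0.2, 0.1, -0.9]
gripper_width: 0.0333
time_s: 22.4
tcp_pos: [0.4792, -0.1614, 0.0605]
eef_rot: [-100.6, 90.0, -2.0]
contact_force: [1.6, 0.2, 1.6]
gripper_width: 0.0337
```

View pics/s12.png

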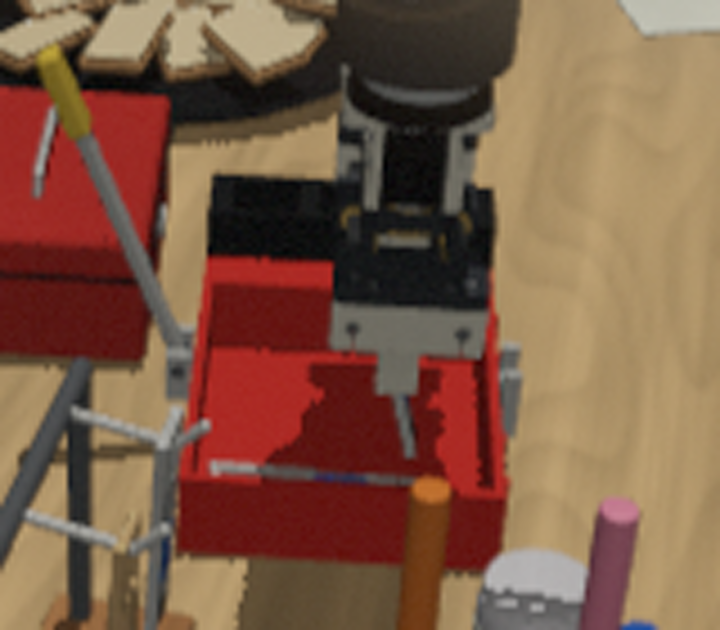

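```bash
python3 -m handwheel '[0.25,-0.5,0,0, 0.55,-1,0,0, 0.85,-1.5,0,0, 1.2,-2,0,0, 1.6,-2.5,0,0, 2,-3,0,0, 2.5,-3.5,0,0, 3,-3.9,0,0, 3,-3.9,0,0, 3,-3.9,0,0]' && python3 -m handwheel '[0,0,0,0, 0,0,0,0, 0,0,0,0, -1,0,0,0, -3,0,0,0, -7,0,0,0, -12,0,0,0, -18,0,0,0, -24,0,0,0, -28,0,0,0]' 4.2 40; python3 mv.py K -54 -120 310 90; python3 - <<'E'
from ov import *
t=Cam("top");s=Cam("side");s.crop("s13.png",260,100,420,240,4.5)
E
```

```text
time_s: 23.7
tcp_pos: [0.5164, -0.1557, 0.0302]
eef_rot: [77.8, 89.9, 176.4]
contact_force: [1.0, -0.1, -1.7]
gripper_width: 0.034
time_s: 24.95
tcp_pos: [0.5173, -0.1558, 0.3149]
eef_rot: [-102.6, 89.8, -3.9]
contact_force: [0.5, -0.1, -0.3]
gripper_width: 0.0418
t 24.95 tcp [ 0.5173 -0.1558  0.3149] xaxis [ 0.004 -0.    -1.   ] jawyaw 98.6 w 4.18
target [0.5531 0.0633 0.31  ] shift cm [ 0.49 -6.83 21.13] turn 9.4 F [ 0.5 -0.1 -0.3]
```

View pics/s13.png

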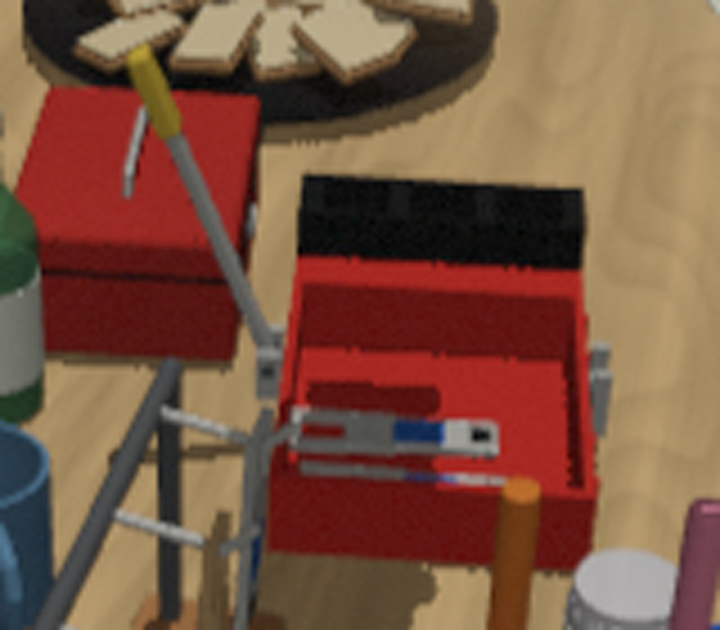

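Both lie flat. Now the third.

```bash
python3 -m handwheel '[0,-1.5,5.5,2, 0,-3,11,4, 0,-5,17,6, 0,-6.9,21,8, 0.5,-6.9,21.1,9.4, 5,-6.9,21.1,9.4, 10,-6.9,21.1,9.4, 10,-6.9,21.1,9.4, 10,-6.9,21.1,9.4, 10,-6.9,21.1,9.4]' 4.8 40;  python3 mv.py K -54 -120 104 90;python3 - <<'E'
from ov import *
s=Cam("side");s.crop("s14.png",240,120,360,280,3.6);t=Cam("top");t.crop("t14.png",200,130,360,260,4)
E
```

```text
time_s: 26.3
tcp_pos: [0.555, 0.0635, 0.213]
eef_rot: [-70.6, 89.8, 18.6]
contact_force: [0.4, -0.3, 0.9]
gripper_width: 0.0482
t 26.3 tcp [0.555  0.0635 0.213 ] xaxis [ 0.003  0.001 -1.   ] jawyaw 89.2 w 4.82
target [0.5531 0.0633 0.104 ] shift cm [10.9   0.22 -0.03] turn -0.0 F [ 0.4 -0.3  0.9]
```

View pics/s14.png

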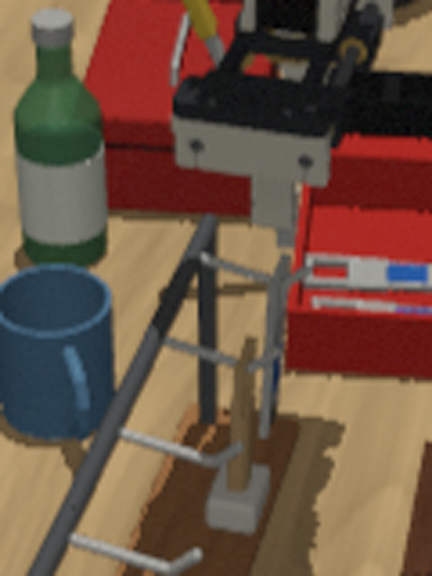

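View pics/t14.png

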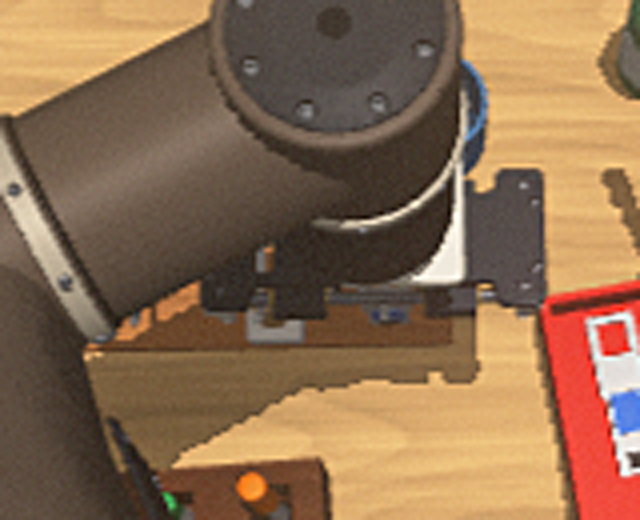

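```bash
python3 -m handwheel '[4,0.1,0,0, 6,0.1,0,0, 8,0.1,0,0, 9.5,0.1,0,0, 10.8,0.1,0,0, 10.8,0.1,0,0, 10.8,0.1,0,0, 10.8,0.1,0,0, 10.8,0.1,0,0, 10.8,0.1,0,0]' && python3 -m handwheel '[0,0,0,0, 0,0,0,0, 0,0,0,0, 0,0,0,0, 0,0,0,0, 0,0,0,0, 0,0,0,0, -0.5,0,0,0, -1,0,0,0, -1,0,0,0]' 2.5 40; python3 mv.py K -54 -120 121 90
```

```text
time_s: 27.65
tcp_pos: [0.5529, 0.0634, 0.1028]
eef_rot: [-62.3, 90.0, 27.0]
contact_force: [0.6, 0.9, 0.2]
gripper_width: 0.048
time_s: 28.9
tcp_pos: [0.5531, 0.0635, 0.1132]
eef_rot: [-65.6, 89.9, 23.7]
contact_force: [0.1, -0.1, -0.9]
gripper_width: 0.0335
t 28.9 tcp [0.5531 0.0635 0.1132] xaxis [ 0.001  0.    -1.   ] jawyaw 89.2 w 3.35
target [0.5531 0.0633 0.121 ] shift cm [-0.78 -0.   -0.02] turn -0.0 F [ 0.1 -0.1 -0.9]
```

```bash
python3 -m handwheel '[-0.4,0,0,0, -0.7,0,0,0, -0.8,0.6,0,0, -1,1.2,0,0, -1.1,1.8,0,0, -1.1,2.6,0,0, -1.1,4,0,0, -1.1,6,0,0, -6,8,0,0, -12,8,0,0]';python3 mv.py C -58 -52 280 90; python3 - <<'E'
from ov import *
s=Cam("side");s.crop("s15.png",220,120,420,320,3)
E
```

```text
time_s: 30.15
tcp_pos: [0.47, 0.0637, 0.233]
eef_rot: [112.8, 89.8, -158.0]
contact_force: [2.0, 1.1, -0.5]
gripper_width: 0.0336
t 30.15 tcp [0.47   0.0637 0.233 ] xaxis [-0.003 -0.001 -1.   ] jawyaw 89.3 w 3.36
target [ 0.4527 -0.2135  0.28  ] shift cm [ -4.67   1.38 -27.75] turn -9.4 F [ 2.   1.1 -0.5]
```

View pics/s15.png

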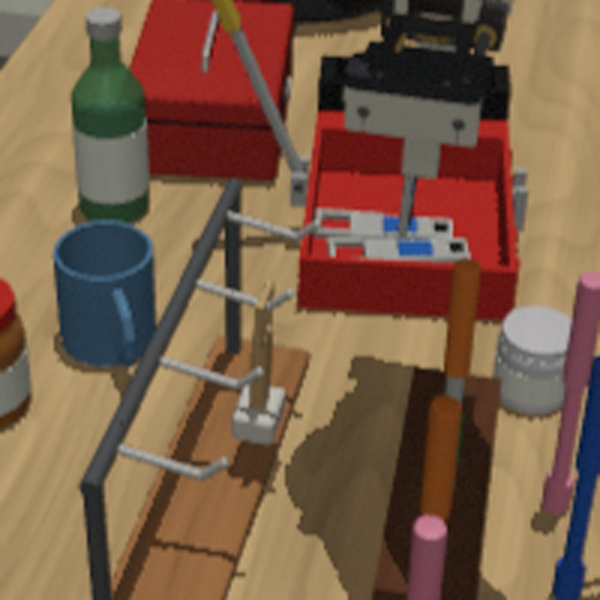

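```bash
python3 - <<'E'
from ov import *
s=Cam("side");s.crop("s16.png",300,130,410,240,6);t=Cam("top");t.crop("t16.png",320,170,460,280,5)
E
```

```text
(no output)
```

View pics/s16.png

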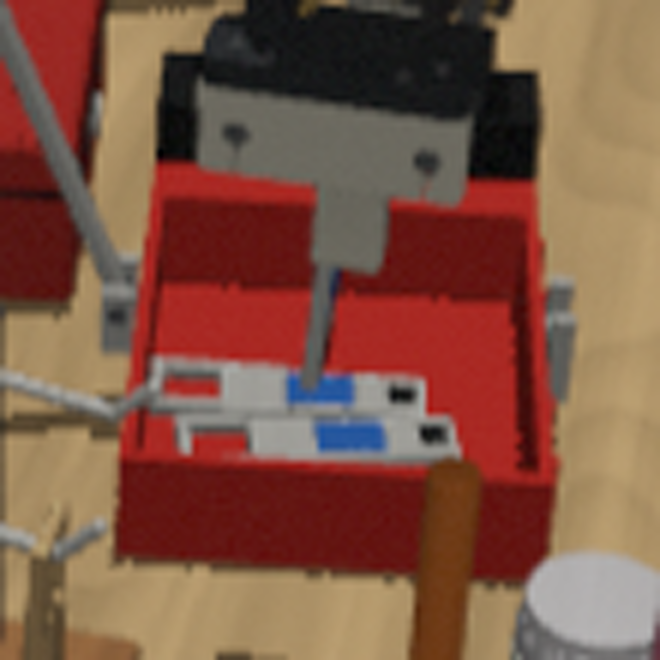

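View pics/t16.png

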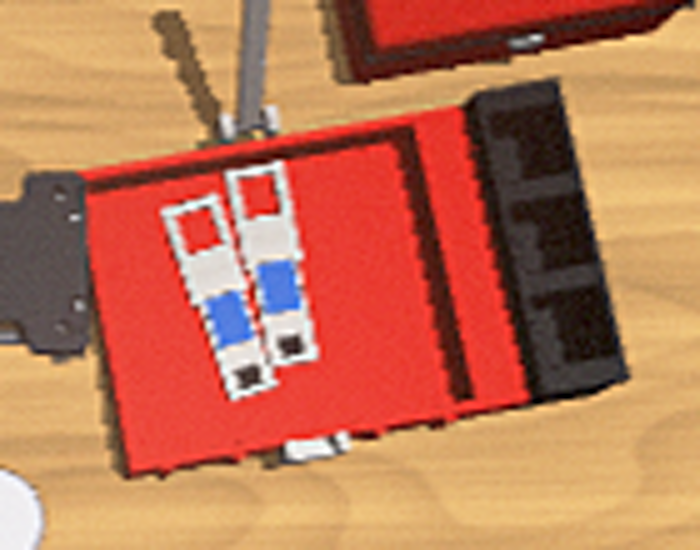

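```bash
python3 -m handwheel '[-5,0,0,0, -5,0,-5,0, -5,0,-11,-2, -5,0.7,-17,-4, -5,1.4,-23,-7, -5,1.4,-27.8,-9.4, -1,1.4,-27.8,-9.4, 4,1.4,-27.8,-9.4, 9,1.4,-27.8,-9.4, 9,1.4,-27.8,-9.4]'; python3 mv.py C -58 -54 72 90
```

```text
time_s: 31.55
tcp_pos: [0.4512, -0.2128, 0.1389]
eef_rot: [73.0, 89.5, 171.5]
contact_force: [-0.2, 0.2, 0.3]
gripper_width: 0.0337
t 31.55 tcp [ 0.4512 -0.2128  0.1389] xaxis [-0.009  0.001 -1.   ] jawyaw 98.6 w 3.37
target [ 0.453  -0.2154  0.072 ] shift cm [ 6.68 -0.2  -0.31] turn -0.1 F [-0.2  0.2  0.3]
```

```bash
python3 -m handwheel '[3,-0.1,-0.3,0, 5,-0.1,-0.3,0, 6,-0.1,-0.3,0, 6.5,-0.1,-0.3,0, 6.7,-0.1,-0.3,0, 6.8,-0.1,-0.3,0, 6.8,-0.1,-0.3,0, 6.8,-0.1,-0.3,0, 6.8,-0.1,-0.3,0, 6.8,-0.1,-0.3,0]' && python3 -m handwheel '[0,0,0,0, 0.2,0,0,0, 0.3,-0.5,0,0, 0.4,-1,0,0, 0.5,-1.5,0,0, 0.6,-2,0,0, 0.75,-2.5,0,0, 0.9,-3,0,0, 1.05,-3.3,0,0, 1.05,-3.3,0,0]' 2.5 3; python3 - <<'E'
from ov import *
s=Cam("side");s.crop("s17.png",280,100,440,240,4.5)
E
```

```text
time_s: 32.8
tcp_pos: [0.4565, -0.2162, 0.0746]
eef_rot: [-114.4, 90.0, -15.8]
contact_force: [1.2, -0.5, -0.9]
gripper_width: 0.0337
time_s: 34.05
tcp_pos: [0.4897, -0.2112, 0.0642]
eef_rot: [-102.4, 90.0, -3.7]
contact_force: [-0.2, 0.3, 4.2]
gripper_width: 0.034
```

View pics/s17.png

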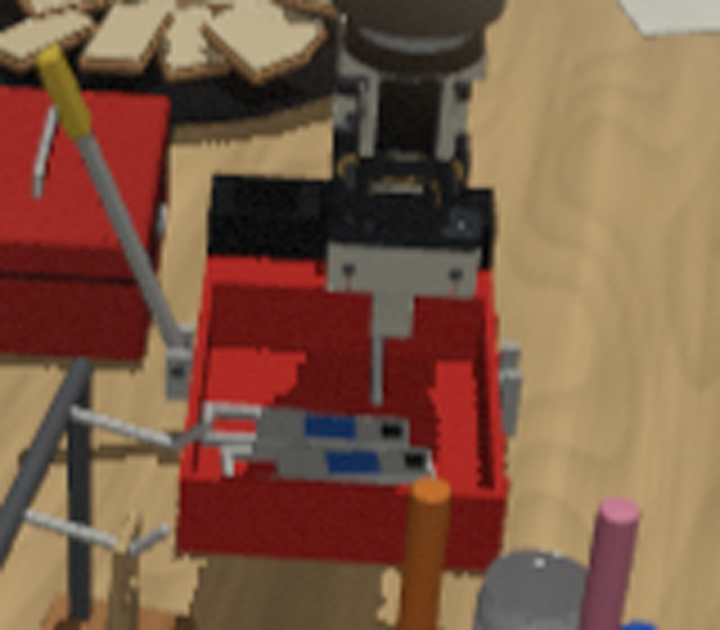

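```bash
python3 -m handwheel '[-0.7,0,0,0, -0.7,2,0,0, -0.7,4,0,0, -0.3,4,0,0, 0,4,0,0, 0.1,4,0,0, 0.1,3.4,0,0, 0.15,2.8,0,0, 0.2,2,0,0, 0.2,2,0,0]' 2.5 3; python3 - <<'E'
from ov import *
s=Cam("side");s.crop("s18.png",280,100,440,240,4.5)
E
```

```text
time_s: 35.35
tcp_pos: [0.4702, -0.2141, 0.0618]
eef_rot: [-118.7, 90.0, -20.1]
contact_force: [0.9, -0.3, -0.7]
gripper_width: 0.0341
```

View pics/s18.png

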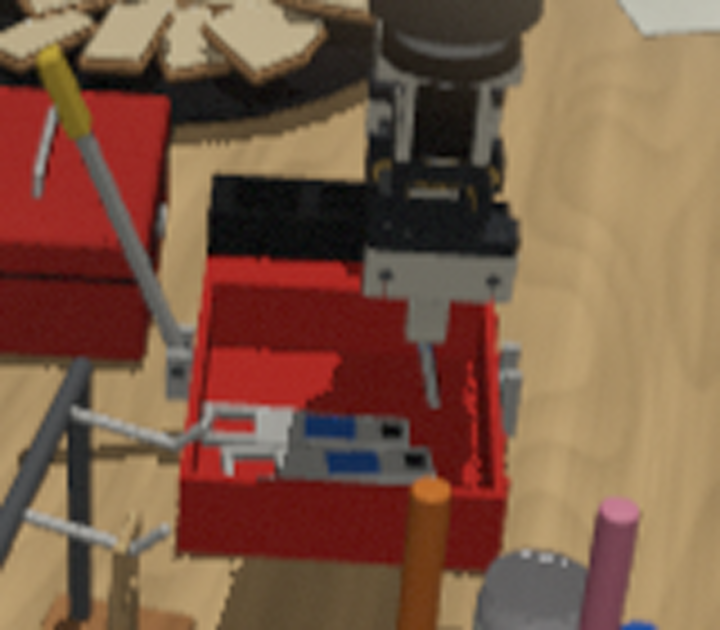

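```bash
python3 -m handwheel '[0.1,-0.6,0,0, 0.25,-1.2,0,0, 0.5,-1.8,0,0, 0.8,-2.4,0,0, 1.1,-2.9,0,0, 1.5,-3.4,0,0, 2,-4,0,0, 2.5,-4.5,0,0, 3.1,-5,0,0, 3.1,-5,0,0]' ; python3 - <<'E'
from ov import *
s=Cam("side");s.crop("s19.png",280,100,440,240,4.5)
E
```

```text
time_s: 36.65
tcp_pos: [0.5186, -0.2067, 0.0303]
eef_rot: [77.0, 89.9, 175.7]
contact_force: [-0.5, 0.3, -1.4]
gripper_width: 0.0339
```

View pics/s19.png

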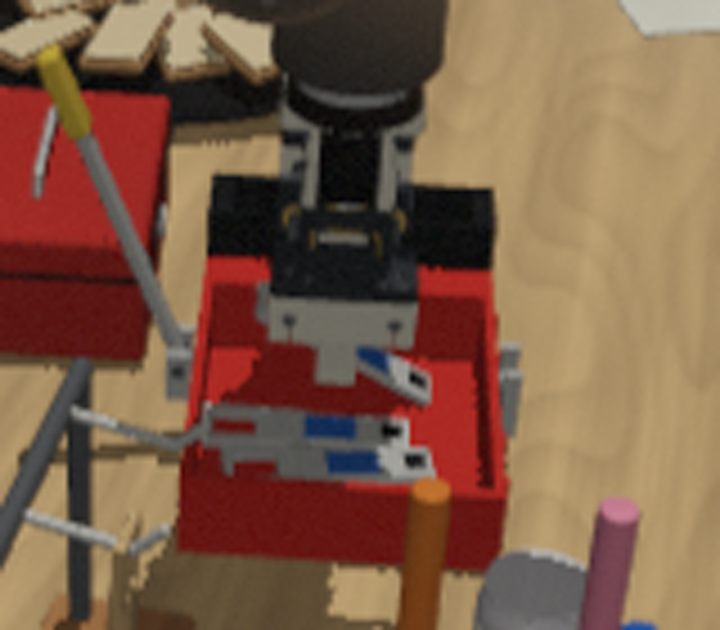

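```bash
python3 -m handwheel '[0,0,0,0, 0,0,0,0, 0,0,0,0, -1,0,0,0, -3,0,0,0, -7,0,0,0, -12,0,0,0, -18,0,0,0, -24,0,0,0, -28,0,0,0]' 4.2 40; python3 mv.py w 429 143.5 300 92.5; python3 - <<'E'
from ov import *
t=Cam("top");s=Cam("side");s.crop("s20.png",260,100,420,240,4.5)
E
```

```text
time_s: 37.95
tcp_pos: [0.5189, -0.207, 0.3155]
eef_rot: [-108.0, 89.7, -9.4]
contact_force: [1.1, -0.1, -0.4]
gripper_width: 0.0419
t 37.95 tcp [ 0.5189 -0.207   0.3155] xaxis [ 0.004 -0.001 -1.   ] jawyaw 98.6 w 4.19
target [0.429  0.1435 0.3   ] shift cm [ 1.48  3.63 36.  ] turn 6.1 F [ 1.1 -0.1 -0.4]
```

View pics/s20.png

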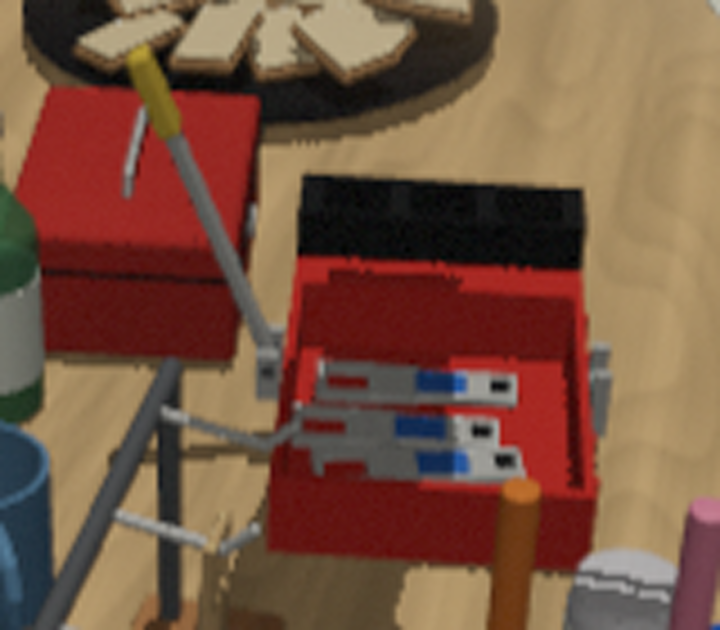

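```bash
python3 -m handwheel '[0,0.6,6,1, 0,1.2,12,2, 0,1.8,18,3, 0,2.4,24,4, 0,3,30,5, 0,3.6,36,6, 1.5,3.6,36,6, 5,3.6,36,6, 8,3.6,36,6, 8,3.6,36,6]' 4.8 40;python3 mv.py w 429 143.5 152 92.5; python3 - <<'E'
from ov import *
t=Cam("top");s=Cam("side");s.crop("s21.png",300,120,440,260,4.2);t.crop("t21.png",200,190,320,290,5)
E
```

```text
time_s: 39.3
tcp_pos: [0.4278, 0.1421, 0.2291]
eef_rot: [125.4, 89.7, -142.1]
contact_force: [-0.1, -0.7, 0.5]
gripper_width: 0.0481
t 39.3 tcp [0.4278 0.1421 0.2291] xaxis [-0.004 -0.003 -1.   ] jawyaw 92.6 w 4.81
target [0.429  0.1435 0.152 ] shift cm [ 7.71 -0.16  0.16] turn 0.1 F [-0.1 -0.7  0.5]
```

View pics/s21.png

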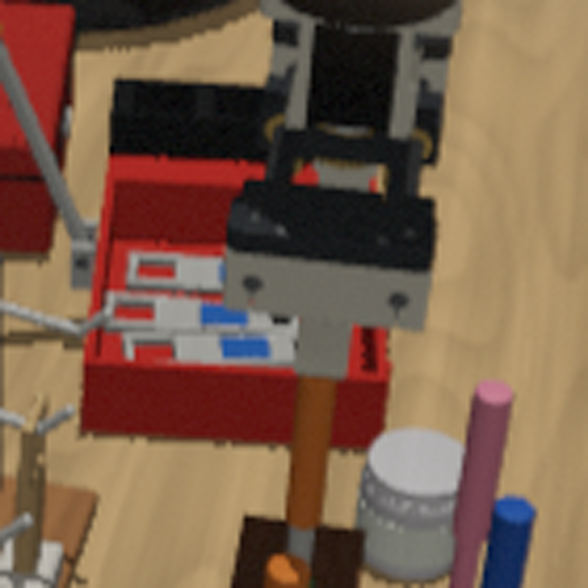

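View pics/t21.png

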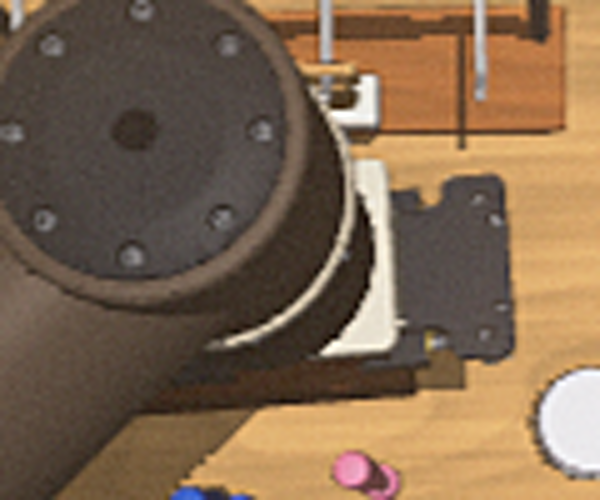

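```bash
python3 -m handwheel '[2,-0.1,0.1,0, 4,-0.1,0.1,0, 5.5,-0.1,0.1,0, 6.7,-0.1,0.1,0, 7.6,-0.1,0.1,0, 7.6,-0.1,0.1,0, 7.6,-0.1,0.1,0, 7.6,-0.1,0.1,0, 7.6,-0.1,0.1,0, 7.6,-0.1,0.1,0]' && python3 -m handwheel '[0,0,0,0, 0,0,0,0, 0,0,0,0, 0,0,0,0, 0,0,0,0, 0,0,0,0, 0,0,0,0, 0,0,0,0, 0,0,0,0, 0,0,0,0]' 1 40
```

```text
time_s: 40.65
tcp_pos: [0.4301, 0.1449, 0.1552]
eef_rot: [-52.0, 90.0, 40.7]
contact_force: [-0.7, -0.1, 0.2]
gripper_width: 0.0479
time_s: 41.9
tcp_pos: [0.4301, 0.1448, 0.1551]
eef_rot: [88.9, 90.0, -178.5]
contact_force: [-0.2, 0.4, -0.8]
gripper_width: 0.0174
```

```bash
python3 -m handwheel '[-1,0,0,0, -2.5,0,0,0, -4,0,0,0, -6,0,0,0, -8,0,0,0, -10,0,0,0, -13,0,0,0, -14,0,0,0, -14,0,0,0, -14,0,0,0]'; python3 mv.py C 52 -149 290 90; python3 - <<'E'
from ov import *
t=Cam("top");s=Cam("side");s.crop("s22.png",300,80,440,260,4)
E
```

```text
time_s: 43.15
tcp_pos: [0.4296, 0.1446, 0.2941]
eef_rot: [111.7, 89.9, -155.7]
contact_force: [-0.2, 0.2, -0.4]
gripper_width: 0.0173
t 43.15 tcp [0.4296 0.1446 0.2941] xaxis [-0.001 -0.001 -1.   ] jawyaw 92.6 w 1.73
target [ 0.5761 -0.2927  0.29  ] shift cm [  0.42 -12.64 -44.36] turn -6.1 F [-0.2  0.2 -0.4]
```

View pics/s22.png

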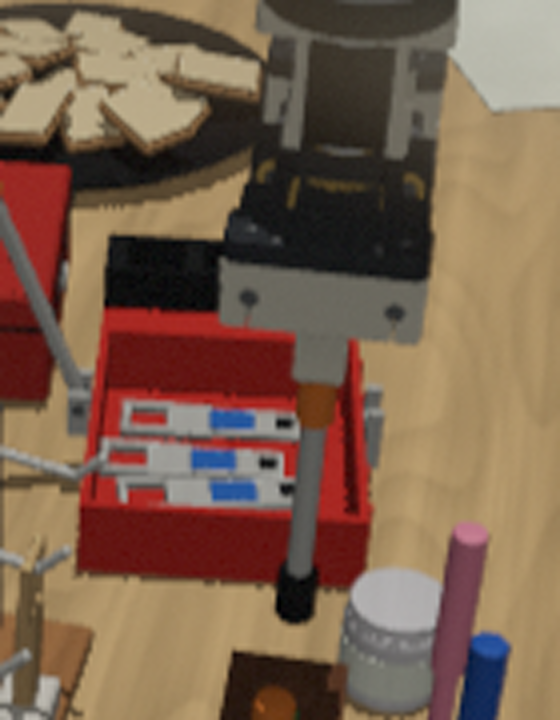

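```bash
python3 - <<'E'
from ov import *
s=Cam("side");p=sensors.get_state()["tcp_pos"]
for X in ([0,0,-.147],[0,0,-.133],[.01,0,-.147],[0,0,-.01]): print(X,(s.pr(p+X)[0]-[300,80])*4)
E
```

```text
[0, 0, -0.147] [290.72353607 611.70943754]
[0, 0, -0.133] [293.09354331 589.1451767 ]
[0.01, 0, -0.147] [270.12478472 608.49822815]
[0, 0, -0.01] [315.74773017 373.4601889 ]
```

```bash
python3 -m handwheel '[0,-1,-5.6,0, 0,-2,-11.4,-1, 0,-3.5,-17,-2, 0,-5,-23,-3, 0,-7,-29,-4, 0,-9,-35,-5, 0,-11,-40.5,-6, 0,-12.6,-44.4,-6, 0,-12.6,-44.4,-6, 0,-12.6,-44.4,-6]'; python3 mv.py C 52 -149 153 90; python3 - <<'E'
from ov import *
t=Cam("top");s=Cam("side");draw(s,"s23.png",290,90,430,220,5);draw(t,"t23.png",330,160,470,290,4.5)
E
```

```text
time_s: 44.55
tcp_pos: [0.576, -0.2929, 0.294]
eef_rot: [62.9, 89.9, 161.5]
contact_force: [0.0, 0.3, -0.5]
gripper_width: 0.0169
t 44.55 tcp [ 0.576  -0.2929  0.294 ] xaxis [-0.002  0.001 -1.   ] jawyaw 98.6 w 1.69
target [ 0.5761 -0.2927  0.153 ] shift cm [14.1  -0.03 -0.  ] turn -0.1 F [ 0.   0.3 -0.5]
```

View pics/s23.png

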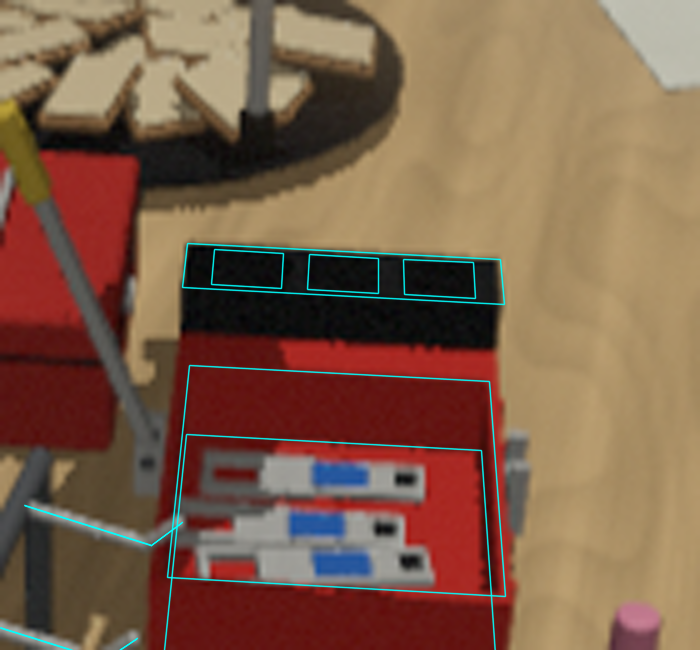

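View pics/t23.png

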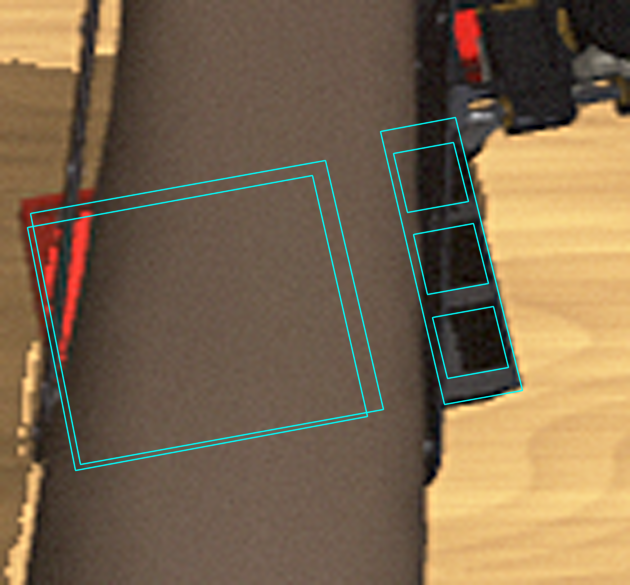

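```bash
python3 -m handwheel '[2,0,0,0, 4,0,0,0, 5.5,0,0,0, 6.5,0,0,0, 7.5,0,0,0, 8.5,0,0,0, 9,0,0,0, 9,0,0,0, 9,0,0,0, 9,0,0,0]'; python3 - <<'E'
from ov import *
t=Cam("top");s=Cam("side");s.crop("s24.png",290,60,430,220,4)
E
```

```text
time_s: 45.9
tcp_pos: [0.5765, -0.293, 0.2055]
eef_rot: [-117.5, 90.0, -18.8]
contact_force: [-0.2, -0.4, -0.3]
gripper_width: 0.0173
```

View pics/s24.png

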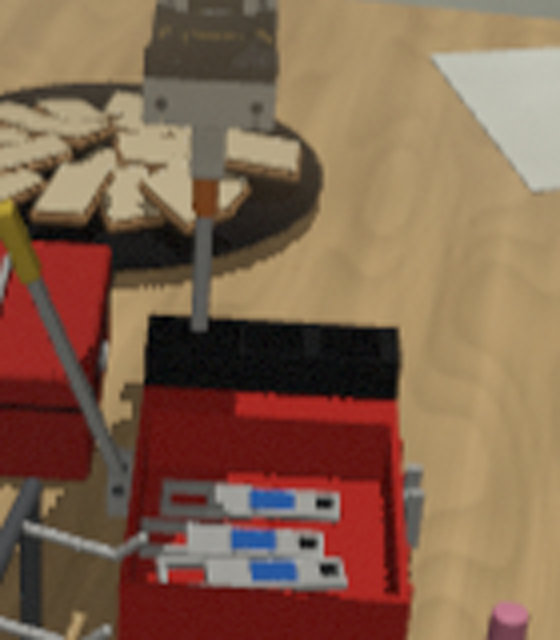

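In the well with no contact force. Lower to the floor, release, and rise.

```bash
python3 -m handwheel '[1,0,0,0, 2,0,0,0, 3,0,0,0, 4,0,0,0, 4.5,0,0,0, 4.9,0,0,0, 5.2,0,0,0, 5.2,0,0,0, 5.2,0,0,0, 5.2,0,0,0]' && python3 -m handwheel '[0,0,0,0, 0,0,0,0, 0,0,0,0, 0,0,0,0, -1,0,0,0, -3,0,0,0, -6,0,0,0, -10,0,0,0, -14,0,0,0, -16,0,0,0]' 4.8 40; python3 mv.py w 423.5 273.5 315 92.5; python3 - <<'E'
from ov import *
t=Cam("top");s=Cam("side");s.crop("s25.png",290,60,430,220,4)
E
```

```text
time_s: 47.25
tcp_pos: [0.5764, -0.2929, 0.1532]
eef_rot: [-87.1, 90.0, 11.5]
contact_force: [-0.1, 0.2, -1.1]
gripper_width: 0.0175
time_s: 48.5
tcp_pos: [0.5769, -0.2933, 0.3169]
eef_rot: [-118.4, 89.8, -19.8]
contact_force: [-0.3, -0.8, -0.6]
gripper_width: 0.0481
t 48.5 tcp [ 0.5769 -0.2933  0.3169] xaxis [ 0.004 -0.001 -1.   ] jawyaw 98.6 w 4.81
target [0.4235 0.2735 0.315 ] shift cm [4.000e-02 6.660e+00 5.834e+01] turn 6.1 F [-0.3 -0.8 -0.6]
```

View pics/s25.png

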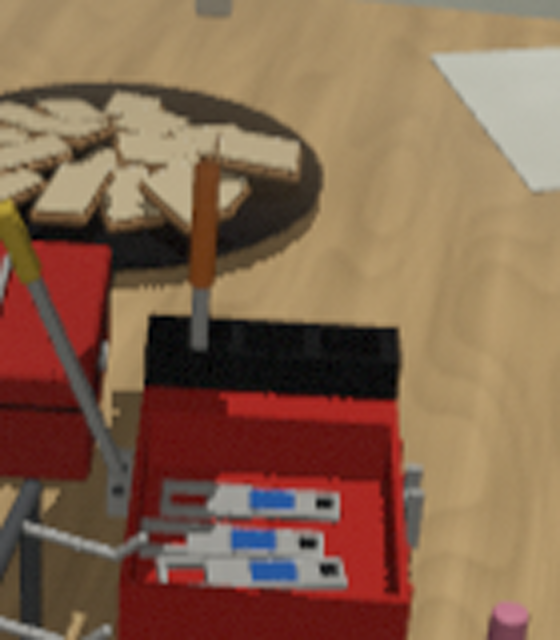

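```bash
python3 -m handwheel '[0,1,6,0, 0,2,12,1, 0,3,18,2, 0,4,24,3, 0,5,30,4, 0,6,36,5, 0,6.6,42,6, 0,6.7,48,6, 0,6.7,54,6, 0,6.7,58.4,6]';python3 mv.py w 423.5 274 155 92.5; python3 - <<'E'
from ov import *
t=Cam("top");s=Cam("side");s.crop("s26.png",300,120,440,260,4.2)
E
```

```text
time_s: 49.85
tcp_pos: [0.4214, 0.2765, 0.3128]
eef_rot: [99.1, 90.0, -168.1]
contact_force: [0.6, -0.6, 0.1]
gripper_width: 0.0482
t 49.85 tcp [0.4214 0.2765 0.3128] xaxis [-0. -0. -1.] jawyaw 92.7 w 4.82
target [0.4235 0.274  0.155 ] shift cm [15.78 -0.2  -0.26] turn 0.2 F [ 0.6 -0.6  0.1]
```

View pics/s26.png

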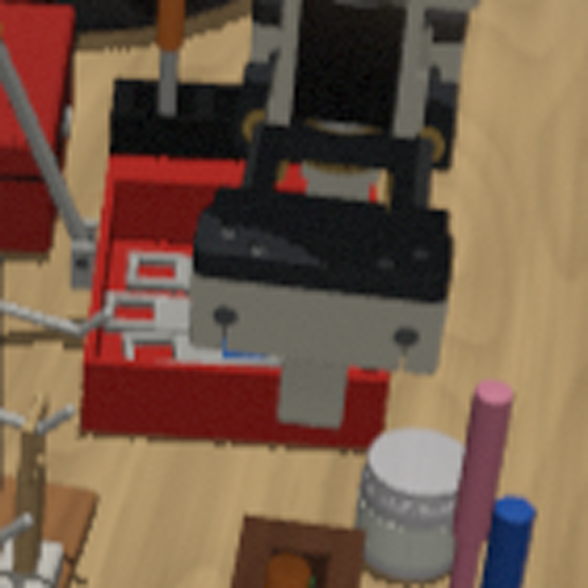

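```bash
python3 -m handwheel '[3,-0.2,-0.25,0, 6,-0.2,-0.25,0, 9,-0.2,-0.25,0, 11,-0.2,-0.25,0, 13,-0.2,-0.25,0, 14.6,-0.2,-0.25,0, 15.7,-0.2,-0.25,0, 15.7,-0.2,-0.25,0, 15.7,-0.2,-0.25,0, 15.7,-0.2,-0.25,0]' && python3 -m handwheel '[0,0,0,0, 0,0,0,0, 0,0,0,0, 0,0,0,0, 0,0,0,0, 0,0,0,0, 0,0,0,0, 0,0,0,0, 0,0,0,0, 0,0,0,0]' 1 40 && python3 -m handwheel '[-1,0,0,0, -2.5,0,0,0, -4,0,0,0, -6,0,0,0, -8,0,0,0, -10,0,0,0, -13,0,0,0, -14,0,0,0, -14,0,0,0, -14,0,0,0]'; python3 mv.py C -52 -149 295 90; python3 - <<'E'
from ov import *
s=Cam("side");s.crop("s27.png",300,120,440,330,3)
E
```

```text
time_s: 51.2
tcp_pos: [0.4248, 0.2723, 0.1567]
eef_rot: [-43.1, 89.9, 49.5]
contact_force: [0.2, 0.3, -0.4]
gripper_width: 0.0476
time_s: 52.45
tcp_pos: [0.4246, 0.272, 0.1561]
eef_rot: [-34.8, 90.0, 57.8]
contact_force: [-0.5, -0.3, 0.1]
gripper_width: 0.0171
time_s: 53.7
tcp_pos: [0.4241, 0.2717, 0.295]
eef_rot: [123.8, 89.9, -143.6]
contact_force: [-0.2, -0.5, -1.3]
gripper_width: 0.0168
t 53.7 tcp [0.4241 0.2717 0.295 ] xaxis [-0.001 -0.001 -1.   ] jawyaw 92.6 w 1.68
target [ 0.4733 -0.3084  0.295 ] shift cm [ 5.000e-02 -2.260e+00 -5.817e+01] turn -6.1 F [-0.2 -0.5 -1.3]
```

View pics/s27.png

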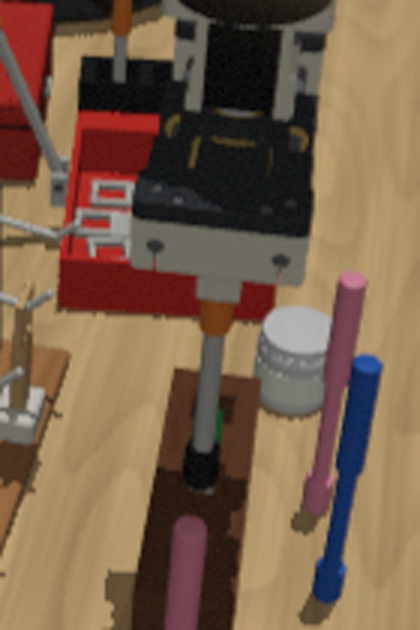

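```bash
python3 -m handwheel '[-4,0,0,0, -4,0,-5,0, -4,0,-11,0, -4,0,-17,-1, -4,-0.5,-23,-2, -4,-1,-29,-3, -4,-1.5,-35,-4, -4,-2,-41,-5, -4,-2.3,-47,-6, -4,-2.3,-53,-6]' && python3 mv.py C -52 -149 295 90
```

```text
time_s: 55.0
tcp_pos: [0.4716, -0.2584, 0.3351]
eef_rot: [65.8, 89.9, 164.4]
contact_force: [1.2, 0.7, -0.5]
gripper_width: 0.0175
t 55.0 tcp [ 0.4716 -0.2584  0.3351] xaxis [-0.001  0.    -1.   ] jawyaw 98.6 w 1.75
target [ 0.4733 -0.3084  0.295 ] shift cm [ 4.01  0.58 -4.98] turn -0.0 F [ 1.2  0.7 -0.5]
```

```bash
python3 -m handwheel '[1,0.3,-2.5,0, 2,0.6,-5,0, 3,0.6,-5,0, 4,0.6,-5,0, 5,0.6,-5,0, 6.3,0.6,-5,0, 6.8,0.6,-5,0, 6.8,0.6,-5,0, 6.8,0.6,-5,0, 6.8,0.6,-5,0]'; python3 mv.py C -52 -149 157 90; python3 - <<'E'
from ov import *
t=Cam("top");s=Cam("side");draw(s,"s28.png",310,60,430,200,5);t.crop("t28.png",360,160,480,270,5)
E
```

```text
time_s: 56.25
tcp_pos: [0.4736, -0.3068, 0.2685]
eef_rot: [-117.7, 90.0, -19.0]
contact_force: [-0.1, 0.4, -1.0]
gripper_width: 0.0173
t 56.25 tcp [ 0.4736 -0.3068  0.2685] xaxis [ 0.001 -0.    -1.   ] jawyaw 98.6 w 1.73
target [ 0.4733 -0.3084  0.157 ] shift cm [11.15  0.07 -0.15] turn -0.1 F [-0.1  0.4 -1. ]
```

View pics/s28.png

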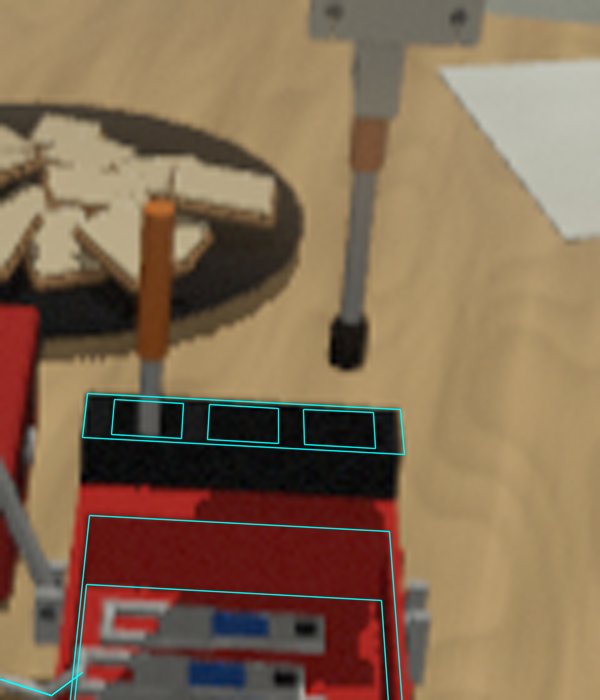

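View pics/t28.png

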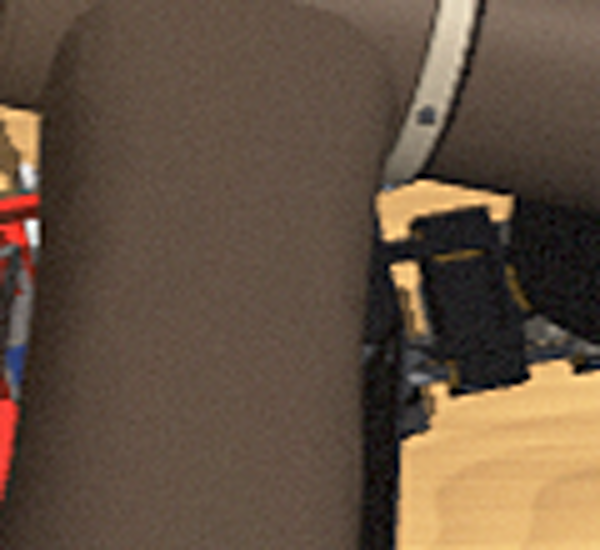

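Aligned above the near well (foot at px 347, well centre 340). Lower in two stages.

```bash
python3 -m handwheel '[1.5,0,-0.1,0, 3,0,-0.1,0, 4,0,-0.1,0, 5,0,-0.1,0, 6,0,-0.1,0, 6.5,0,-0.1,0, 6.5,0,-0.1,0, 6.5,0,-0.1,0, 6.5,0,-0.1,0, 6.5,0,-0.1,0]'; python3 - <<'E'
from ov import *
s=Cam("side");s.crop("s29.png",310,60,430,200,5)
E
python3 mv.py C -52 -149 154 90
```

```text
time_s: 57.6
tcp_pos: [0.4737, -0.3078, 0.2034]
eef_rot: [-117.4, 90.0, -18.7]
contact_force: [0.2, 0.0, -1.2]
gripper_width: 0.0171
t 57.65 tcp [ 0.4737 -0.3077  0.2033] xaxis [ 0. -0. -1.] jawyaw 98.6 w 1.73
target [ 0.4733 -0.3084  0.154 ] shift cm [ 4.93  0.05 -0.06] turn -0.1 F [-0.2 -0.1 -1.9]
```

View pics/s29.png

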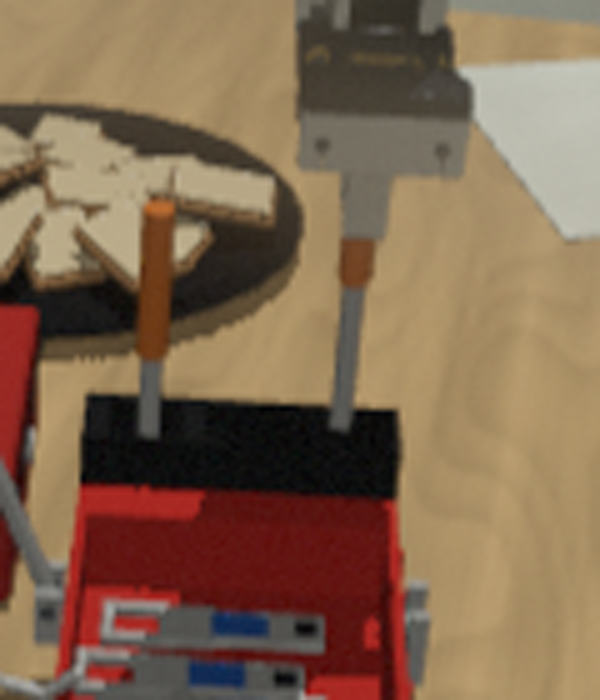

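```bash
python3 -m handwheel '[1,0,0,0, 2,0,0,0, 3,0,0,0, 4,0,0,0, 4.4,0,0,0, 4.8,0,0,0, 5,0,0,0, 5,0,0,0, 5,0,0,0, 5,0,0,0]' && python3 -m handwheel '[0,0,0,0, 0,0,0,0, 0,0,0,0, 0,0,0,0, -1,0,0,0, -3,0,0,0, -6,0,0,0, -10,0,0,0, -14,0,0,0, -16,0,0,0]' 4.8 40; python3 mv.py C 154 0 320 90; python3 - <<'E'
from ov import *
t=Cam("top");s=Cam("side");s.crop("s30.png",290,60,430,240,4);t.crop("t30.png",320,110,460,280,3.5)
E
```

```text
time_s: 58.9
tcp_pos: [0.474, -0.3079, 0.154]
eef_rot: [-126.0, 89.9, -27.3]
contact_force: [-0.8, 0.7, 5.7]
gripper_width: 0.0174
time_s: 60.15
tcp_pos: [0.4741, -0.3081, 0.3165]
eef_rot: [-121.5, 89.8, -22.9]
contact_force: [-0.5, -0.4, -1.0]
gripper_width: 0.0475
t 60.15 tcp [ 0.4741 -0.3081  0.3165] xaxis [ 0.004 -0.002 -1.   ] jawyaw 98.6 w 4.75
target [ 0.6544 -0.1301  0.32  ] shift cm [ -0.31 -20.5   14.89] turn -0.0 F [-0.5 -0.4 -1. ]
```

View pics/s30.png

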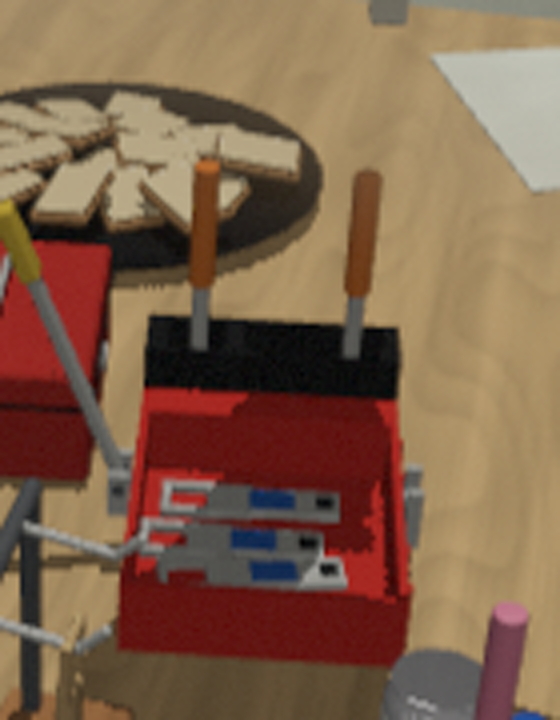

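View pics/t30.png

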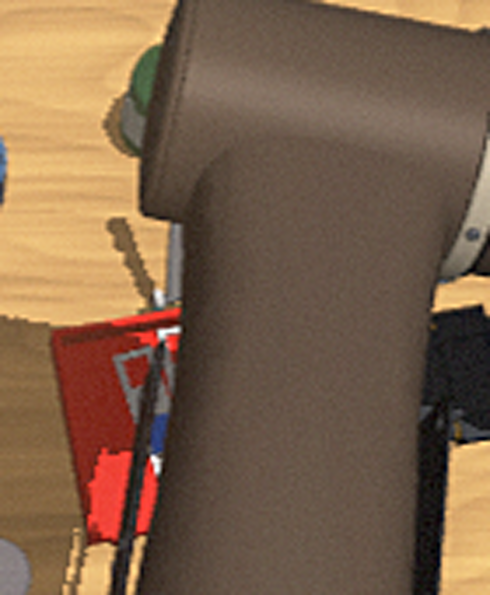

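```bash
python3 -m handwheel '[0,-5,3.7,0, 0,-10,7.4,0, 0,-15,11,0, 0,-18,13.5,0, 0,-20.4,14.9,0, 0,-20.5,14.9,0, 0,-20.5,14.9,0, 0,-20.5,14.9,0, 0,-20.5,14.9,0, 0,-20.5,14.9,0]' 4 5; python3 mv.py C 155 0 195 90; python3 - <<'E'
from ov import *
t=Cam("top");s=Cam("side");s.crop("s31.png",250,60,410,240,4)
t.crop("t31.png",320,110,460,280,3.5)
E
```

```text
time_s: 61.5
tcp_pos: [0.6536, -0.13, 0.3134]
eef_rot: [-91.1, 90.0, 7.5]
contact_force: [-0.1, 0.0, -0.2]
gripper_width: 0.0397
t 61.5 tcp [ 0.6536 -0.13    0.3134] xaxis [ 0.001  0.    -1.   ] jawyaw 98.6 w 3.97
target [ 0.6554 -0.1299  0.195 ] shift cm [ 1.184e+01 -1.700e-01 -1.000e-02] turn -0.1 F [-0.1  0.  -0.2]
```

View pics/s31.png

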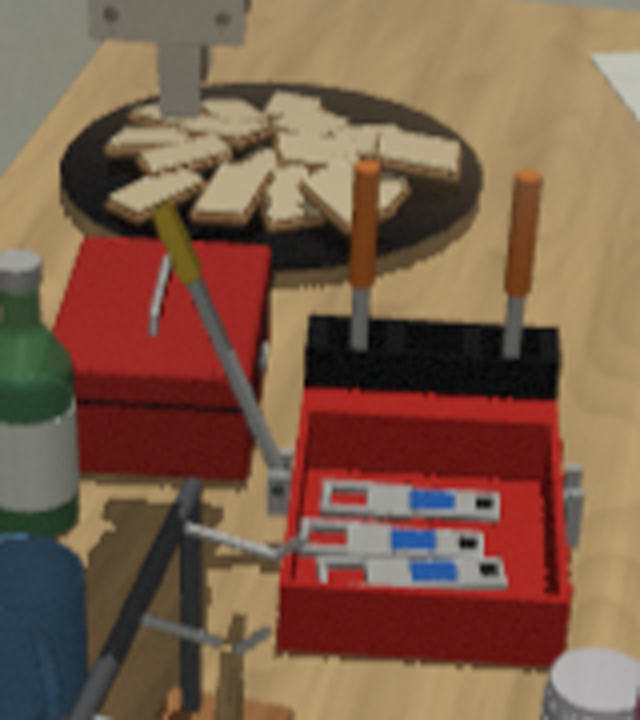

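View pics/t31.png

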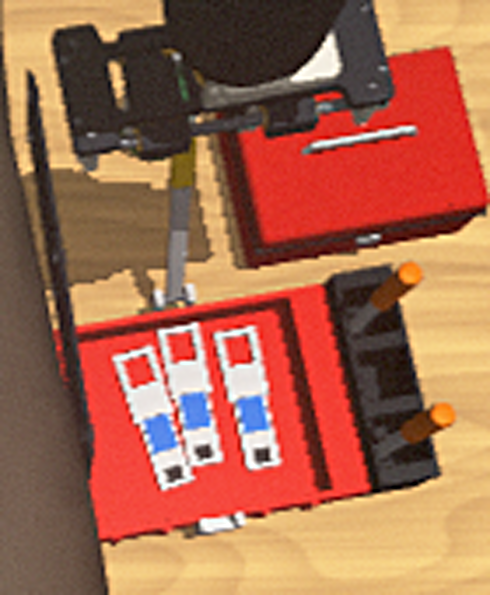

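```bash
python3 -m handwheel '[3,-0.2,0,0, 5,-0.2,0,0, 7,-0.2,0,0, 9,-0.2,0,0, 10.5,-0.2,0,0, 11.7,-0.2,0,0, 11.7,-0.2,0,0, 11.7,-0.2,0,0, 11.7,-0.2,0,0, 11.7,-0.2,0,0]'; python3 - <<'E'
from ov import *
t=Cam("top");s=Cam("side");s.crop("s32.png",250,60,410,240,4)
E
```

```text
time_s: 62.85
tcp_pos: [0.6561, -0.1293, 0.1966]
eef_rot: [-94.9, 89.9, 3.7]
contact_force: [-0.3, -1.1, -0.1]
gripper_width: 0.0398
```

View pics/s32.png

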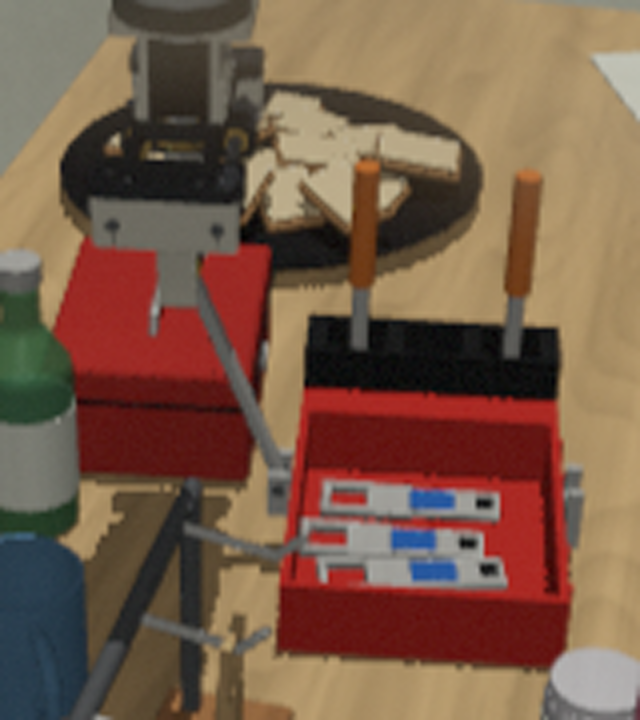

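```bash
python3 -m handwheel '[0,0,0,0, 0,0,0,0, 0,0,0,0, 0,0,0,0, 0,0,0,0, 0,0,0,0, 0,0,0,0, 0,0,0,0, 0,0,0,0, 0,0,0,0]' 1 5 && python3 -m handwheel '[-0.3,1,0,0, -0.6,2,0,0, -0.9,3.2,0,0, -1.05,4.2,0,0, -1.15,5.2,0,0, -1.2,6.2,0,0, -1.15,7.2,0,0, -1.05,8.2,0,0, -0.9,9.1,0,0, -0.9,9.1,0,0]'; python3 - <<'E'
from ov import *
t=Cam("top");s=Cam("side");s.crop("s33.png",250,60,410,240,4)
E
```

```text
time_s: 64.2
tcp_pos: [0.6559, -0.1317, 0.1962]
eef_rot: [169.4, 89.8, -92.0]
contact_force: [1.6, -9.8, -1.6]
gripper_width: 0.0213
time_s: 65.45
tcp_pos: [0.5659, -0.1452, 0.2063]
eef_rot: [-161.0, 89.8, -62.4]
contact_force: [1.3, -10.2, 2.5]
gripper_width: 0.0201
```

View pics/s33.png

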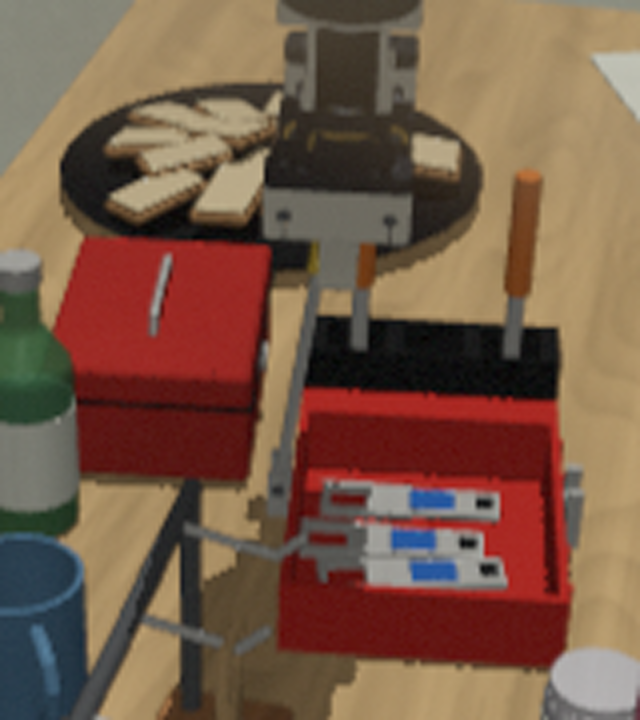

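```bash
python3 -m handwheel '[0.3,1.2,-0.2,0, 0.7,2.8,-0.2,0, 1.3,4.1,-0.2,0, 2,5.5,-0.2,0, 2.8,6.7,-0.2,0, 3.7,7.9,-0.2,0, 4.7,8.9,-0.2,0, 5.7,9.9,-0.2,0, 5.7,9.9,-0.2,0, 5.7,9.9,-0.2,0]'; python3 - <<'E'
from ov import *
t=Cam("top");s=Cam("side");s.crop("s34.png",250,60,410,240,4)
E
```

```text
time_s: 66.8
tcp_pos: [0.4669, -0.1609, 0.1481]
eef_rot: [115.3, 89.9, -146.1]
contact_force: [-3.1, -6.9, 2.4]
gripper_width: 0.0179
```

View pics/s34.png

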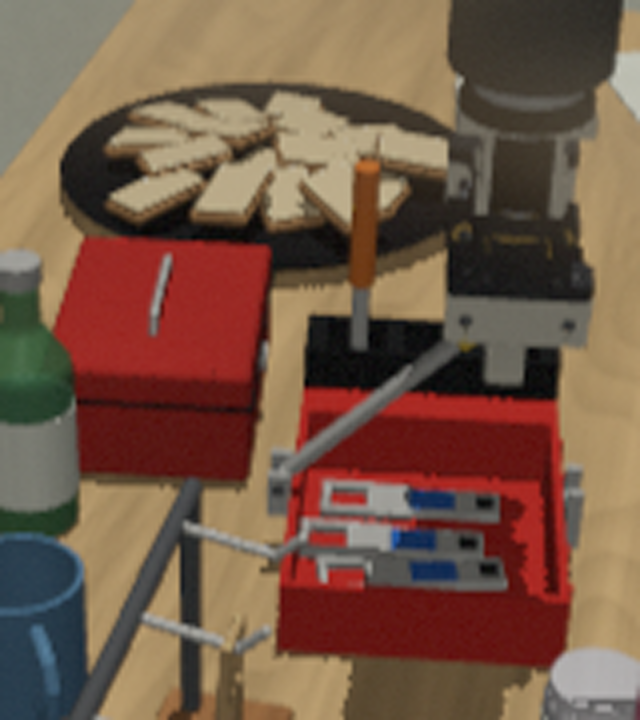

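```bash
python3 -m handwheel '[0.6,0.45,-0.1,0, 1.2,0.9,-0.1,0, 1.8,1.3,-0.1,0, 2.4,1.65,-0.1,0, 3,2,-0.1,0, 3.7,2.35,-0.1,0, 4.4,2.65,-0.1,0, 5,2.9,-0.1,0, 5,2.9,-0.1,0, 5,2.9,-0.1,0]' && python3 -m handwheel '[0,0,0,0, 0,0,0,0, 0,0,0,0, 0,0,0,0, 0,0,0,0, 0,0,0,0, -1,0,0,0, -3,0,0,0, -7,0,0,0, -12,0,0,0]' 4 20;  python3 - <<'E'
from ov import *
t=Cam("top");s=Cam("side");s.crop("s35.png",250,60,410,240,4)
E
```

```text
time_s: 68.15
tcp_pos: [0.4372, -0.1653, 0.0973]
eef_rot: [79.3, 89.8, 177.9]
contact_force: [-5.2, -0.6, 1.8]
gripper_width: 0.0176
time_s: 69.4
tcp_pos: [0.4392, -0.1652, 0.2194]
eef_rot: [84.1, 89.9, -177.3]
contact_force: [0.8, 0.1, 0.3]
gripper_width: 0.0398
```

View pics/s35.png

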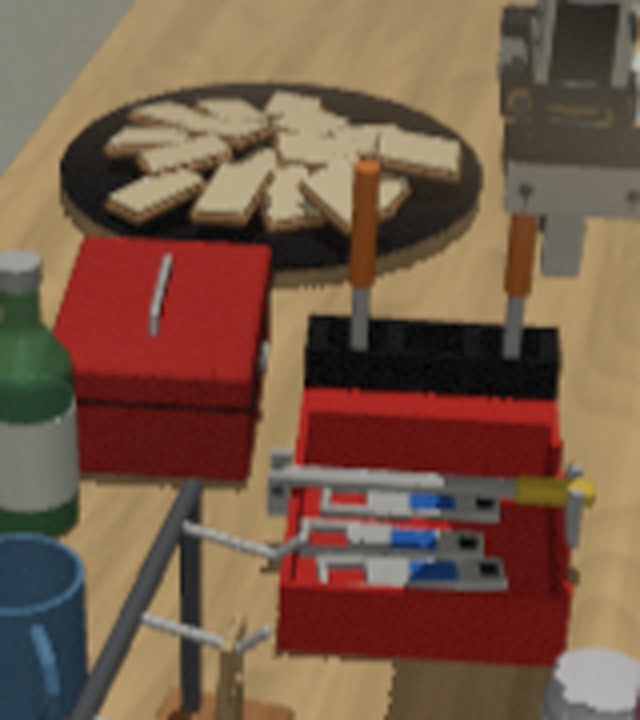

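```bash
python3 -m handwheel '[-6,0,0,0, -12,0,0,0, -12,0,-5,0, -12,0,-11,0, -12,0,-17,0, -12,0,-23,0, -12,0,-25,0, -12,0,-25,0, -12,0,-25,0, -12,0,-25,0]';  python3 - <<'E'
from ov import *
t=Cam("top");s=Cam("side")
ex=list(W("C",[(93,0,60),(-72,0,66.5),(-104,0,60),(-104,0,66)]))
draw(s,"s36.png",300,100,420,220,6,ex);draw(t,"t36.png",320,110,460,280,3.5,ex)
s.crop("s37.png",0,0,640,400,1);t.crop("t37.png",0,0,640,400,1)
E
```

```text
time_s: 70.75
tcp_pos: [0.4774, -0.4112, 0.3389]
eef_rot: [-117.1, 89.9, -18.4]
contact_force: [-1.2, -0.5, -1.0]
gripper_width: 0.04
```

View pics/s36.png

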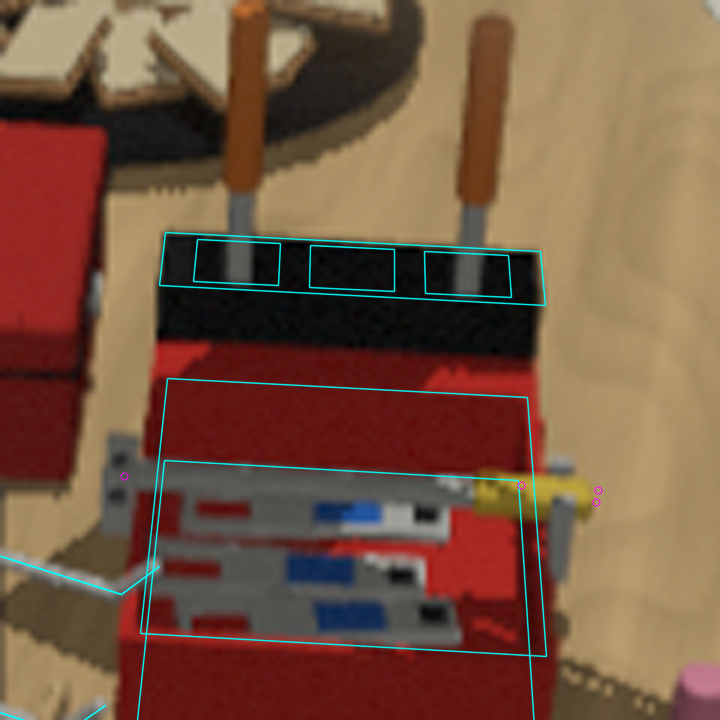

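View pics/t36.png

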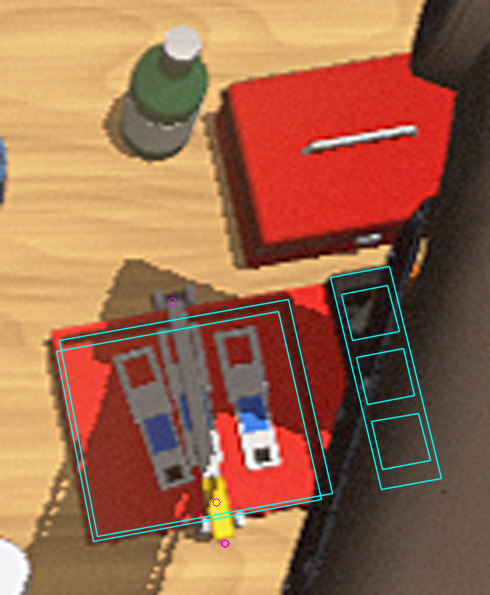

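View pics/t37.png

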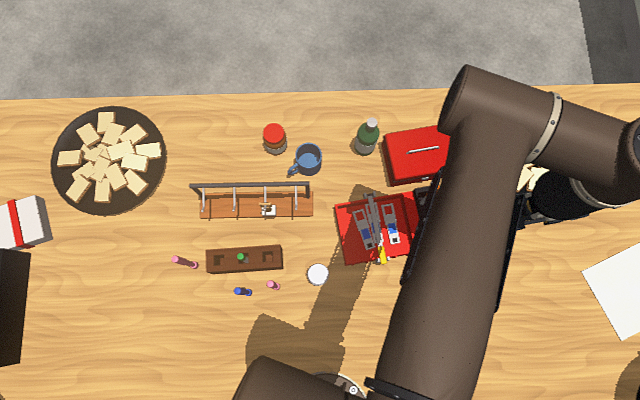

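View pics/s37.png

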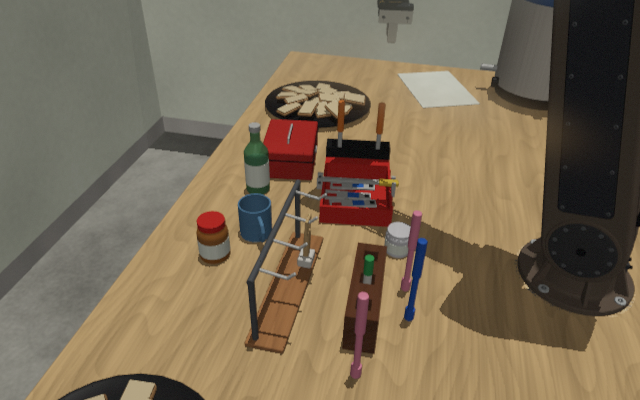

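```bash
python3 -c "
from plant import workorder,sensors
print(workorder.close_job());print(sensors.get_state()['time_s'])"
```

```text
the job is handed in; nothing more can be done
None
the job is handed in; nothing more can be done
```

The kit is packed and the job is handed in, at about 71 s on the robot's clock.

- **Openers:** all three openers came off the hooks and lie flat, side by side, in the red bay. One was shifted sideways in the bay while the gripper was elsewhere, but it stayed flat next to its neighbour. The third did not tip on the first drag, so I set it back and repeated the move, which worked.
- **Muddlers:** both orange muddlers stand handle up in the two outer wells.
- **Bar:** it was closed last. I gripped its tip at 5 N and let go about 20° above level, and it sank the rest of the way by itself. The sideways force on the gripper reached about 10 N during the swing.

**Last checks:**
- The pictures show the bar level, with its yellow tip in the catch within about 1 pixel (1–2 mm) of where a closed bar should be.
- The brush, marker, tin, mug, bottle, jar, cash box and the pink and blue look-alikes look to be where they started.
- The gripper was clear of everything when I handed in.
- In the last top view the arm hid the wells, so the final check of the muddlers is from the side view only.

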